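# Zero a dial thickness comparator on a master tile, then gauge the replacement tile

### The job

To compare a replacement tile with the old splashback, slide the dark master tile flat under the comparator's stylus, press it gently but firmly home against the brass stop for a moment, let go, and turn the bezel until its red zero mark stands under the needle. Then draw the master out, lay it back flat on the cork mat, slide the white new tile in, press it home against the stop the same way and leave it there with the zero setting untouched. Do not ram the stop or the stylus, and leave everything else on the counter where it is.

Things in the scene. Friction and masses are not known exactly. Their poses are not given: they have to be found in the camera images.
- stand: Comparator's fixed base. Origin on the counter below the stylus axis; x runs along the steel anvil table from loading end to column, y left, z up. Table top 30 mm up, 40 mm wide (tiles overhang 5 mm a side), x -110 to +60 mm; base below it 16 mm high, 100 mm wide, x -53 to +123. Column dia 22 at x +88, 116 high; its arm (50 to 77 mm up) holds the dial. A tile goes in along +x, centred on y = 0.
- stop: Adjustable end stop: dark block, 14 x 40 x 12 mm, fixed on the table 41 mm beyond the stylus axis, carrying a brass plate (44 wide, 12 high) that meets the tile. The plate is clamped anywhere from 3 to 27 mm in front of the block (towards -x), differently each time and not measured: find it by touch. Origin at the foot of the block's front face, mid width, on the table's top; axes as the stand's.
- stylus: Sprung steel stylus, ball end of 4 mm radius, moving vertically. Origin on its axis, 37.5 mm below the ball's lowest point. At rest the ball is 7 to 8 mm above the anvil table; a tile slid in flat on the table lifts it by its bevelled end (edge 6 mm high). It presses down with 1.5 N, plus 0.15 N per mm of lift.
- bezel (a joint): Turn of the dial's bezel in rad, clockwise from above, -3 to 3, 0.25 to 0.9 at the start; friction (0.04 Nm) keeps it where it is left. A black knurled ring of 58 mm diameter facing up, 82 to 100 mm above the counter, over a narrower case (49 mm, from 76 mm up) and, lower, the arm towards the column. The white scale and red zero mark turn with it.
- needle (a joint): Turn of the black needle in rad, clockwise from above, 0 with the stylus at rest, 0.628 rad per mm of lift (one turn is 10 mm). The zero mark is under the needle when this equals joint bezel. It reads about 1.2 to 1.9 with the master in.
- needle_tip (a point): The needle's long end, 21 mm from the dial's centre.
- zero_mark (a point): Red zero mark on the bezel's scale, 21 mm from the dial's centre. Its axes turn with the bezel: y points from the mark to the centre; lower readings (anticlockwise) lie towards its x.
- dial_centre (a point): Centre of the dial on the stylus axis, at about 98 mm above the counter, 2 mm below the top of the bezel's rim.
- mat: Cork mat, fixed, 220 x 340 x 4 mm (x, y, z), where the tiles lie. Origin at the centre of its underside.
- master: Dark slate-grey bevelled wall tile, the master: 150 x 50 mm (x, y), about 0.16 kg, edge 6 mm high, bevelled over 10 mm on all sides up to a flat field 10.0 mm thick. Origin at the centre of its underside, z up; its two ends are alike. Starts flat on the mat, length roughly along x.
- new_tile: White bevelled wall tile, the replacement: same shape, but its flat field is 9.2 mm thick, so on a dial zeroed on the master it reads 0.8 mm (0.50 rad) anticlockwise of zero. Origin and axes as the master's. Starts flat on the mat.
- odd_tile: Teal tile of the same length and width, not wanted; on the mat beside the other two (gaps of 27 to 65 mm between tiles). Leave it.
- mug: White mug, 80 mm wide, 95 mm high. Bystander.
- tape_measure: Yellow tape measure, 70 x 36 x 64 mm, on the counter beside the stand at its +y side, 125 to 150 mm from the stylus axis. Bystander.
- spacer_tub: Blue open tub of white tile spacers, 85 mm square, 50 mm high. Bystander.
- mallet: Rubber mallet lying at the left, wooden handle, 320 mm long, head 55 x 100 x 55 mm. Bystander.
- pencil: Red carpenter's pencil, 190 mm long. Bystander.
There are look-alikes about, which are no part of the job. Several things look just like the master: the one meant starts farthest from the robot's base.

How it is judged:
By the outcome, as a careful person would: the job done as asked, in the order asked, and still so for the second after the job is handed in, with the robot touching nothing.
It also fails if it takes over 72 s, if anything falls off the work surface, if the arm or the gripper's body presses on something with over 40 N, if the wrist force passes 120 N, or if a joint passes its speed limit or range.

### The arm

A 6-joint arm with a two-finger parallel gripper is mounted at the origin on the work surface. World frame = base frame: x ahead of the robot, y to its left, z up, the work surface at z = 0. Lengths are in m, angles in degrees, forces in N, time in s.
With the tool pointing down it reaches from about 0.3 to 1 m from the base axis. Payload 5.1 kg.
Tool frame: the origin (TCP) lies at the very end of the fingers, on their centre line; the grasp point (between the pads) lies 19 mm behind it (ctrl.grasp_offset is the distance from the TCP to the grasp point, in m); z points along the fingers, y is the direction in which the jaws open and shut (so a half turn about z gives the same grasp; the last joint's range is limited). The gripper opens to 95 mm and grips with 3 to 60 N. Pads are 20 mm wide; open, the fingers measure 119 mm over their backs; the gripper's body (75 mm by 180 mm) begins 59 mm behind the grasp point.
Start: joints at [69.924, 7.093, 94.555, -0, 78.352, -4.733], TCP at [0.172, 0.627, 0.215] pointing down, gripper open.
Joint ranges: [-149.61, 149.61], [-58.7, 133.49], [1.44, 155.28], [-77.14, 257.14], [18.33, 153.61], [-166.67, 166.67]. Speed limits (degrees/s): [147.25, 147.25, 180, 180, 180, 180].

### API

Orientations are given as [roll, pitch, yaw] about the fixed x, y, z axes, in that order (R = Rz(yaw) Ry(pitch) Rx(roll)).
In Python, from cell import status, cams, sign_off, ctrl gives the robot as it stands.
- The arm moves only by the tool servo_tool, never from a script. Its argument "motion" is a list of rows, each a list of 5 numbers: the shift along the tool's x, y, z in units of 40 mm (1.0 is 40 mm), then the turn about the tool's z in degrees, then the opening, from 0 (shut) to 1 (fully open). In form: [[x, y, z, turn, hand], ...]. A call has 1 to 12 rows; each row is the pose to reach, as a shift and turn from the pose measured when the call began, along the tool's axes at that moment; what a row does not reach only later rows make up. A row lasts 1/10 s, in which the tool goes at most 50 mm and 8.59 degrees, less where a joint would pass 70% of its speed; a pose out of reach is approached as far as the arm can. A call with a gripper value outside its range is refused whole. The fingers move at their own pace and stop on an object; "grip_force" is the grip in N (left out, the last holds). Time passes only in rows, so rows that repeat a pose let the fingers close. It gives the time, the measured TCP pose, the force and the opening at its end, in the units of the state.
- status.sense(): the state, without advancing time (a new reading comes with each control period).
- cams.capture(name): name is "scene" or "top" or "wrist"; returns the picture (480x640x3 uint8, blue, green, red); there is no depth.
- cams.calibration(name): a dict with "fx", "fy", "cx", "cy" (pixels), "origin" and "rotation" of the camera in the world. Camera axes: x right, y up, looking along -z (the intrinsics and any distortion apply to the point x, -y, -z); pixel columns grow to the right and rows downward; lengths in m; the calibration is good to about 2 mm. A picture is of the moment at which its call begins: read the wrist's pose just before it. calibration takes no time and is no camera call; for the wrist camera it gives the pose at the moment of the call.
- sign_off(): hands the job in, once; it reports no verdict.
Trained networks look in the newest picture that a camera, given by its name, has taken for a name from the list of things; names that differ only in an ending like _2 or _b are one class to them, and where a whole thing is asked for, a point or a joint stands for the part that bears it (a point fixed in the world has none). Each returns a list of dicts, best first, with "p" (0 to 1); they miss things now and then, are a little off and sometimes report something else, mostly with a low value. They report only what shows in the picture. A call takes as long as a camera call. They do not tell look-alikes from the thing itself.
- cams.spot_in(camera, thing): "xy" ([column, row] in pixels, amid what is visible of it).
- cams.masks_of(camera, thing): "region" (480x640 bool, what is visible of it) and "xy" ([column, row] in pixels, amid what is visible of it).
- cams.tip_of(camera, thing): "xy" ([column, row] in pixels: a listed point, or the origin of a listed thing).
The state is a dict: "clock": time; "qpos": joint angles; "qvel": joint speeds; "joint_torque": joint torques, N m; "eef_pos": TCP position; "tool_rot": TCP orientation; "contact_force": force on the tool from outside, world axes, zero at the start; "torque": the same for the moment, N m; "gripper_width": opening from 0.0 (shut) to 1.0 (fully open).
Only numpy, scipy, OpenCV 4.12 (cv2) and the standard library are available. Lean on these libraries where they do the work, as an engineer would, in place of code of your own. Each camera call takes 0.05 s, during which the arm holds its last target. There are 200 camera calls.

## Working session

There is one attempt and no reset: what is moved stays moved. The work goes in short steps, Python scripts to look and compute and a tool call to move; the robot and the scene stay as the last step left them, time stands still between calls to the robot, and variables do not carry over. Pictures are saved under pics/ and viewed, about 8 in all and at most 12, crops included, and the job is handed in when it is done.

Besides the shell and the picture viewer there is one more tool, called after "Emit:" as name(argument=value, ...), one argument or row to a line, values as JSON. servo_tool: Moves the arm, as the interface text tells. Its arguments: {"type":"object","properties":{"motion":{"type":"array"},"grip_force":{"type":"number"}},"required":["motion"]}

```bash
ls; mkdir -p pics
cat > h.py <<'E'
import numpy as np, cv2
from cell import status, cams, sign_off, ctrl
def ray(c,px):
    k=cams.calibration(c) if isinstance(c,str) else c
    R=np.array(k["rotation"]).reshape(3,3); o=np.array(k["origin"])
    d=np.array([(px[0]-k["cx"])/k["fx"],-(px[1]-k["cy"])/k["fy"],-1.0])
    return o,R@d
def onz(c,px,z):
    o,d=ray(c,px); return o+d*(z-o[2])/d[2]
def proj(c,P):
    k=cams.calibration(c) if isinstance(c,str) else c
    R=np.array(k["rotation"]).reshape(3,3); v=R.T@(np.array(P)-np.array(k["origin"]))
    return np.array([k["cx"]+k["fx"]*v[0]/-v[2],k["cy"]-k["fy"]*v[1]/-v[2]])
def rect(c,region,z):
    cs=max(cv2.findContours(region.astype(np.uint8),cv2.RETR_EXTERNAL,cv2.CHAIN_APPROX_NONE)[0],key=cv2.contourArea)
    P=np.array([onz(c,p[0],z)[:2] for p in cs])*1000
    (x,y),(w,h),a=cv2.minAreaRect(P.astype(np.float32))
    if w<h: w,h,a=h,w,a-90
    return np.round([x,y,w,h,(a+90)%180-90],1)
E
python3 - <<'E'
from h import *
s=status.sense(); print(s)
for c in("scene","top"):
    im=cams.capture(c); cv2.imwrite(f"pics/{c}0.png",im); k=cams.calibration(c); print(c,k)
    for t in("master","new_tile","odd_tile","stand","stop","dial_centre","stylus","bezel","zero_mark","needle_tip","mat","tape_measure"):
        if c=="top" and t in("master","new_tile","odd_tile","mat","bezel"):
            for r in cams.masks_of(c,t): print(t,round(r["p"],2),np.round(r["xy"]),rect(k,r["region"],.004 if t=="mat" else .1 if t=="bezel" else .010))
        elif c=="top":
            z={"stand":0,"stop":.03,"dial_centre":.098,"zero_mark":.098,"needle_tip":.098}.get(t,0.03)
            for r in cams.tip_of(c,t): print(t,round(r["p"],2),np.round(r["xy"],1),np.round(onz(k,r["xy"],z)*1000,1))
E
```

```text
pics
{'clock': 0.0, 'qpos': array([ 6.99221987e+01,  7.13318904e+00,  9.46317217e+01, -1.13282653e-03,
        7.83524661e+01, -4.73181201e+00]), 'qvel': array([ 0.0063856 ,  0.0679747 ,  0.04407328,  0.01781886, -0.0465219 ,
        0.01188292]), 'joint_torque': array([-2.29515554e-04, -4.17580891e+01, -3.59942257e+01,  7.75406859e-02,
        4.89566848e-02, -1.62116730e-04]), 'eef_pos': array([0.17182795, 0.62622331, 0.21341487]), 'tool_rot': array([-1.79882932e+02, -8.57737311e-03,  1.64654232e+02]), 'contact_force': array([-0.16650652,  0.57759106, -0.79538566]), 'torque': array([ 0.01085054, -0.04427595,  0.01719561]), 'gripper_width': 1.0005992378345443}
scene {'fx': 510.26776818249226, 'fy': 510.26776818249226, 'cx': 324.597308981122, 'cy': 229.02271695500923, 'origin': array([1.43609124, 0.41349673, 0.86750764]), 'rotation': array([ 51.64576632,  -0.89669214, 109.74497786])}
top {'fx': 495.50530984136344, 'fy': 495.50530984136344, 'cx': 320.37835868308935, 'cy': 235.6113967865774, 'origin': array([0.43647226, 0.10989634, 1.31973404]), 'rotation': array([  2.80256185,  -1.50112493, -88.98654984])}Traceback (most recent call last):
  File "<stdin>", line 7, in <module>
  File "h.py", line 16, in rect
    P=np.array([onz(c,p[0],z)[:2] for p in cs])*1000
                ~~~^^^^^^^^^^
  File "h.py", line 9, in onz
    o,d=ray(c,px); return o+d*(z-o[2])/d[2]
        ~~~^^^^^^
  File "h.py", line 5, in ray
    R=np.array(k["rotation"]).reshape(3,3); o=np.array(k["origin"])
ValueError: cannot reshape array of size 3 into shape (3,3)
```

```bash
sed -i 's/np.array(k\["rotation"\]).reshape(3,3)/Rot.from_euler("xyz",k["rotation"],degrees=True).as_matrix()/; s/^import numpy as np, cv2/import numpy as np, cv2\nfrom scipy.spatial.transform import Rotation as Rot/' h.py
python3 - <<'E'
from h import *
c="top"
im=cams.capture(c); cv2.imwrite(f"pics/{c}1.png",im); k=cams.calibration(c)
for t in("master","new_tile","odd_tile","stand","stop","dial_centre","bezel","zero_mark","needle_tip","mat"):
    if t in("master","new_tile","odd_tile","mat","bezel"):
        for r in cams.masks_of(c,t): print(t,round(r["p"],2),np.round(r["xy"]),rect(k,r["region"],.004 if t=="mat" else .1 if t=="bezel" else .010))
    else:
        z={"stand":0,"stop":.03,"dial_centre":.098,"zero_mark":.098,"needle_tip":.098}.get(t,0.03)
        for r in cams.tip_of(c,t): print(t,round(r["p"],2),np.round(r["xy"],1),np.round(onz(k,r["xy"],z)*1000,1))
print(status.sense()["clock"])
E
```

```text
master 0.82 [398. 216.] [ 553.5 -123.8  146.9   53.6    1.1]
master 0.65 [484. 346.] [ 225.8 -368.7  152.7   53.8  -80. ]
master 0.64 [424. 310.] [ 309.3 -197.9  149.3   50.2   89.7]
master 0.59 [285. 309.] [313.5 161.4 152.7  53.1  41.5]
odd_tile 0.64 [435. 210.] [ 558.2 -224.3  148.    52.6    2.3]
odd_tile 0.58 [329. 127.] [789.3  55.9 187.9  16.1  88.1]
stand 0.96 [310.9 185.3] [636.2 104.2   0. ]
stop 0.52 [311.6 168.2] [676.8 103.4  30. ]
stop 0.42 [436.5 215.3] [ 559.4 -227.1   30. ]
dial_centre 0.66 [309.6 184.7] [622.8 107.9  98. ]
bezel 0.23 [333. 128.] [766.5  58.3 172.5  12.6  88.4]
zero_mark 0.91 [314.7 192.2] [604.3  94.9  98. ]
mat 0.63 [444. 216.] [ 563.3 -226.   342.6  221.3  -85.7]
0.7
```

View pics/scene0.png

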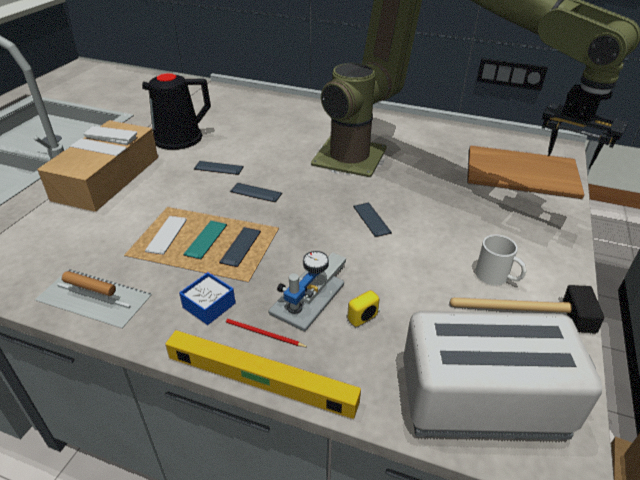

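View pics/top1.png

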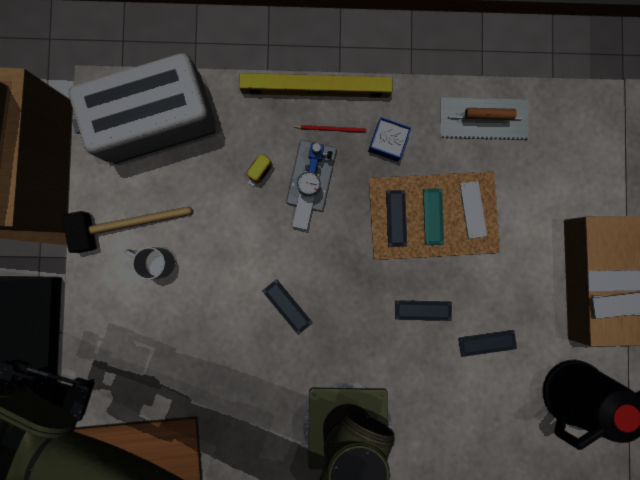

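The four master look-alikes in the top view are at (398,216) on the mat, (424,310), (484,346) and (285,309). The one on the mat is farthest from the base, at about 0.57 m, so that is the master. The teal tile is at (434,216) and the white tile at (473,209). The two white pieces on the box at (611,281) and (617,305) are look-alikes. The stand's dial is at (309,184).

I'll move to a spot above the mat and stand for a close look.

Emit:
servo_tool(
  motion=[
    [-0.8,-0.8,-3,0,1],
    [-12,-12.5,-3.5,0,1],
    [-12,-12.5,-3.5,0,1],
    [-12,-12.5,-3.5,0,1],
    [-12,-12.5,-3.5,0,1],
    [-12,-12.5,-3.5,0,1],
    [-12,-12.5,-3.5,0,1],
    [-12,-12.5,-3.5,0,1],
    [-12,-12.5,-3.5,0,1],
    [-12,-12.5,-3.5,0,1],
    [-12,-12.5,-3.5,0,1],
    [-12,-12.5,-3.5,0,1],
  ],
)

```text
clock: 1.9
eef_pos: [0.4408, 0.1306, 0.3374]
tool_rot: [180.0, 0.1, 164.7]
contact_force: [-0.1, 0.1, 0.8]
gripper_width: 0.999
```

```bash
cat >> h.py <<'E'
def look(name,things,view=True,c="wrist"):
    k=cams.calibration(c); s=status.sense(); im=cams.capture(c); cv2.imwrite(f"pics/{name}.png",im)
    print("clock",s["clock"],"tcp",np.round(s["eef_pos"]*1000,1),np.round(s["tool_rot"],2),"cam",np.round(k["origin"]*1000,1),np.round(k["rotation"],2))
    Z={"stand":0,"stop":.03,"dial_centre":.098,"zero_mark":.098,"needle_tip":.098,"bezel":.1,"mat":.004,"stylus":0}
    for t in things:
        z=Z.get(t,.012)
        if t in("master","new_tile","odd_tile","bezel"):
            for r in cams.masks_of(c,t):
                if r["p"]>.2: print(t,round(r["p"],2),np.round(r["xy"]),rect(k,r["region"],z))
        else:
            for r in cams.tip_of(c,t): print(t,round(r["p"],2),np.round(r["xy"],1),np.round(onz(k,r["xy"],z)*1000,1))
    return im,k
E
python3 -c "
from h import *
look('w1',['master','new_tile','stand','stop','dial_centre','zero_mark','needle_tip','bezel'])"
```

```text
clock 1.9 tcp [440.8 130.6 337.4] [1.7995e+02 7.0000e-02 1.6466e+02] cam [371.6 149.9 506.3] [-14.86  -0.    74.66]
master 0.82 [147. 295.] [ 510.1 -120.8   70.4   53.     1.8]
master 0.81 [ 42. 154.] [ 309.9 -173.5  118.3   49.7  -89.9]
stand 0.56 [345.1 331.4] [627.7 113.3   0. ]
dial_centre 0.58 [351.2 373.8] [629.6 114.1  98. ]
zero_mark 0.61 [331.9 365.2] [613.7  96.3  98. ]
bezel 0.86 [348. 383.] [642.5 110.2  52.9  23.9  74.7]
```

View pics/w1.png

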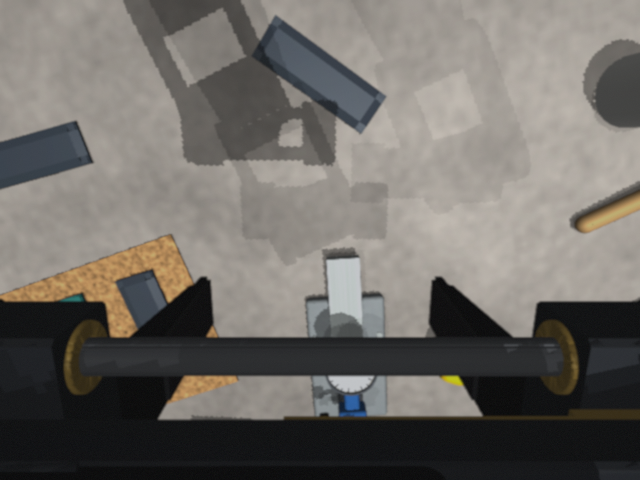

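The wrist picture shows the table loading end at (345,258), the dial at (351,375) half hidden behind the gripper, and the mat's master at (147,295). The camera looks to the tool's +x side, so I'll move the tool past the dial.

Emit:
servo_tool(
  motion=[
    [-6.5,0.7,0.9,0,1],
    [-6.5,0.7,0.9,0,1],
    [-6.5,0.7,0.9,0,1],
    [-6.5,0.7,0.9,0,1],
    [-6.5,0.7,0.9,0,1],
    [-6.5,0.7,0.9,0,1],
    [-6.5,0.7,0.9,0,1],
    [-6.5,0.7,0.9,0,1],
  ],
)

```text
clock: 3.15
eef_pos: [0.6971, 0.0939, 0.3007]
tool_rot: [180.0, -0.0, 164.9]
contact_force: [-0.7, 0.4, -0.4]
gripper_width: 1.001
```

```bash
python3 -c "
from h import *
look('w2',['stand','stop','dial_centre','zero_mark','needle_tip','bezel','stylus'])"
```

```text
clock 3.15 tcp [697.1  93.9 300.7] [ 1.7999e+02 -5.0000e-02  1.6489e+02] cam [628.2 112.9 469.7] [-1.474e+01  4.000e-02  7.490e+01]
stand 0.55 [325.4 129.8] [626.6 118.3   0. ]
stop 0.9 [329.3 169.7] [666.5 111.6  30. ]
dial_centre 0.77 [323.5 131.9] [628.1 115.2  98. ]
dial_centre 0.16 [ 92.1 119.3] [566.6 -73.   98. ]
zero_mark 0.88 [296.7 122.4] [614.6  95.1  98. ]
needle_tip 0.59 [298.1 131.5] [622.1  94.2  98. ]
bezel 0.87 [322. 126.] [627.5 114.1  57.2  57.   42.7]
```

View pics/w2.png

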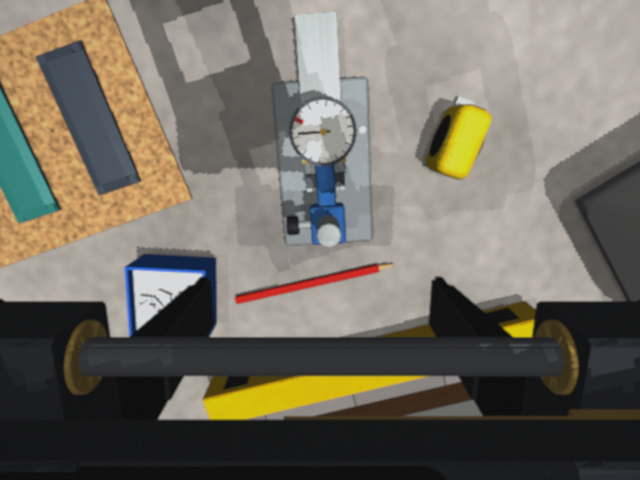

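This view has the stand's table end at (316,13), the dial at (323,130) and the column at (328,235). The needle points left and the red mark is at (297,122). The master is fully visible at (88,118), next to the teal tile at its left. I'll work out the stand's yaw and the master's pose from this.

Run:
```python
from h import *
k=cams.calibration("wrist")
for t in("master","stand","stop"):
    for r in cams.masks_of("wrist",t):
        if r["p"]>.3: print(t,round(r["p"],2),np.round(r["xy"]),[rect(k,r["region"],z) for z in(.006,.012,.016,.03)])
im=cv2.imread("pics/w2.png")
P=lambda x,y,z: np.round(onz(k,(x,y),z)*1000,1)[:2]
for a in[(296,14,.03),(337,11,.03),(299,80,.03),(339,77,.03),(272,83,.016),(366,77,.016),(286,244,.016),(371,240,.016),(328,235,.116)]: print(a,P(*a))
crop=lambda x0,y0,w,h,s: cv2.resize(im[y0:y0+h,x0:x0+w],None,fx=s,fy=s,interpolation=cv2.INTER_CUBIC)
a=crop(250,0,140,250,2.4); b=crop(20,0,180,250,2.4)
cv2.imwrite("pics/w2c.png",np.hstack([b,a]))
```

```text
master 0.87 [ 91. 119.] [array([ 553. , -123.5,  151.9,   53. ,    2.5]), array([ 554. , -120.4,  149.9,   52.4,    2.5]), array([ 554.6, -118.4,  148.6,   51.9,    2.5]), array([ 556.9, -111.3,  144. ,   50.3,    2.5])]
master 0.58 [322. 144.] [array([634.2, 111.8, 243.1, 101.3, -11.6]), array([634.2, 111.8, 240. ,  99.9, -11.6]), array([634.1, 111.8, 237.9,  99.1, -11.6]), array([633.9, 111.8, 230.5,  96. , -11.6])]
stand 0.69 [320. 141.] [array([634.3, 112.1, 243.4, 101.9, -11.7]), array([634.2, 112.1, 240.3, 100.6, -11.7]), array([634.2, 112.1, 238.2,  99.7, -11.7]), array([634. , 112.1, 230.9,  96.6, -11.7])]
stop 0.71 [319. 176.] [array([672.3,  87.7,  29.6,  11. , -15.4]), array([671.7,  88. ,  29.2,  10.9, -15.4]), array([671.3,  88.2,  29. ,  10.8, -15.4]), array([670. ,  88.9,  28.1,  10.5, -15.4])]
(296, 14, 0.03) [517.4 117.5]
(337, 11, 0.03) [525.1 155.9]
(299, 80, 0.03) [574.8 104.1]
(339, 77, 0.03) [582.5 143. ]
(272, 83, 0.016) [568.7  76.4]
(366, 77, 0.016) [588.2 170.5]
(286, 244, 0.016) [735.8  42.2]
(371, 240, 0.016) [756.3 135.6]
(328, 235, 0.116) [714.   95.2]
```

View pics/w2c.png

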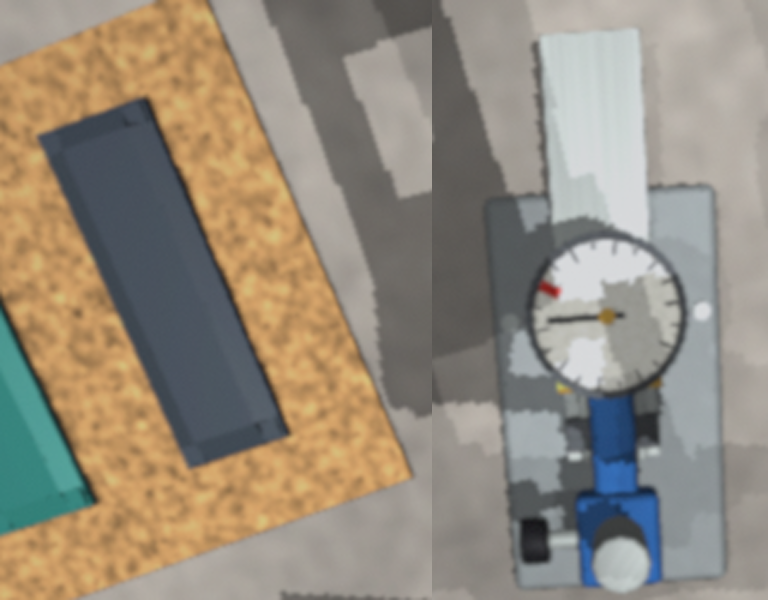

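```bash
cat >> h.py <<'E'
S0=np.array([628.,114.]); SY=-12.1
def st(x,y=0):
    a=np.radians(SY); return S0+np.array([np.cos(a)*x-np.sin(a)*y,np.sin(a)*x+np.cos(a)*y])
def instand(p):
    a=np.radians(SY); d=np.array(p[:2])-S0; return np.round([np.cos(a)*d[0]+np.sin(a)*d[1],-np.sin(a)*d[0]+np.cos(a)*d[1]],2)
def go(x,y,z,yaw=None):
    "shift (units) and turn from present pose to world mm target"
    s=status.sense(); R=Rot.from_euler("xyz",s["tool_rot"],degrees=True).as_matrix()
    t=R.T@(np.array([x,y,z])-s["eef_pos"]*1000)/40
    turn=None if yaw is None else (s["tool_rot"][2]-yaw+180)%360-180
    print("shift",np.round(t,3),"turn",turn, "q6",round(s["qpos"][5],1),"clock",s["clock"])
E
python3 -c "
from h import *
go(523.5,-123.3,60,182.3)
k=cams.calibration('wrist'); print([instand(onz(k,p,.042)*1000) for p in((304.6,161),(343,160))], instand(onz(k,(325,131),.098)*1000))"
```

```text
shift [ 2.79  -6.352  6.013] turn -17.497755309021272 q6 -71.6 clock 3.7
[array([ 28.27, -19.93]), array([29.36, 18.73])] [0.36 1.55]
```

Emit:
servo_tool(
  motion=[
    [1.2,-2.6,1,-7,0.68],
    [2.4,-5,2,-14,0.68],
    [2.79,-6.35,3.5,-17.5,0.68],
    [2.79,-6.35,4.5,-17.5,0.68],
    [2.79,-6.35,5,-17.5,0.68],
    [2.79,-6.35,5,-17.5,0.68],
    [2.79,-6.35,5,-17.5,0.68],
    [2.79,-6.35,5,-17.5,0.68],
    [2.79,-6.35,5,-17.5,0.68],
    [2.79,-6.35,5,-17.5,0.68],
    [2.79,-6.35,5,-17.5,0.68],
  ],
)

```text
clock: 4.8
eef_pos: [0.5257, -0.123, 0.1029]
tool_rot: [-179.9, 0.2, -177.6]
contact_force: [-0.0, 0.4, 0.2]
gripper_width: 0.681
```

```bash
python3 -c "
from h import *
look('w3',['master'])
go(523.5,-123.3,5.5,182.3)"
```

```text
clock 4.8 tcp [ 525.7 -123.   102.9] [-179.93    0.22 -177.62] cam [ 453.6 -125.3  271.6] [-14.99   0.11  92.39]
master 0.89 [324. 254.] [ 533.1 -122.4  112.5   49.4    2.6]
shift [ 0.048 -0.007  2.419] turn 0.08207071551890976 q6 -111.3 clock 4.9
```

View pics/w3.png

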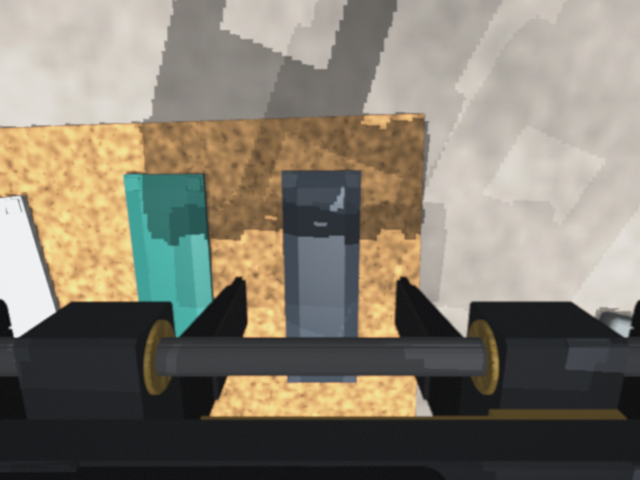

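The jaws straddle the dark tile, whose near end is at (321,172). Both fingers are clear of the teal tile. Lowering and gripping.

Emit:
servo_tool(
  motion=[
    [0,0,1,0,0.68],
    [0,0,1.9,0,0.68],
    [0,0,2.3,0,0.68],
    [0,0,2.42,0,0.68],
    [0,0,2.42,0,0.68],
    [0,0,2.42,0,0.4],
    [0,0,2.42,0,0.4],
    [0,0,2.42,0,0.4],
    [0,0,2.42,0,0.4],
  ],
  grip_force=40,
)

```text
clock: 5.8
eef_pos: [0.5264, -0.1231, 0.0065]
tool_rot: [-179.9, 0.3, -177.6]
contact_force: [0.3, 1.6, 3.1]
gripper_width: 0.516
```

```bash
python3 -c "
from h import *
s=status.sense(); print(s['eef_pos']*1000,s['tool_rot'],s['contact_force'],s['gripper_width']*95)"
```

```text
[ 526.37945485 -123.08366137    6.52719004] [-179.92503045    0.27788418 -177.61191663] [0.34095368 1.64700455 3.0889433 ] 49.027282037238145
```

Emit:
servo_tool(
  motion=[
    [0,0,-0.3,0,0.4],
    [0,0,-0.9,0,0.4],
    [0,0,-1.6,0,0.4],
    [0,0,-1.6,0,0.4],
    [0,0,-1.6,0,0.4],
    [0,0,-1.6,0,0.4],
  ],
)

```text
clock: 6.4
eef_pos: [0.5248, -0.1226, 0.069]
tool_rot: [-180.0, 0.1, -177.6]
contact_force: [-0.2, -0.2, -1.6]
gripper_width: 0.516
```

```bash
python3 -c "
from h import *
s=status.sense(); print(s['eef_pos']*1000,s['contact_force'],s['gripper_width']*95)
look('w4',['master']); print(st(-118)); go(*st(-118),70,180+SY)"
```

```text
[ 524.81785126 -122.63929582   68.95793433] [-0.18677372 -0.1924493  -1.62351664] 49.0560930906004
clock 6.4 tcp [ 524.8 -122.6   69. ] [-1.7998e+02  1.3000e-01 -1.7762e+02] cam [ 453.  -125.1  237.8] [-1.490e+01  7.000e-02  9.239e+01]
master 0.67 [321. 280.] [ 527.1 -122.4   88.2   69.5    2.4]
[512.62157806 138.73499042]
shift [ 0.03   6.54  -0.035] turn 14.48387634444066 q6 -111.3 clock 6.5
```

View pics/w4.png

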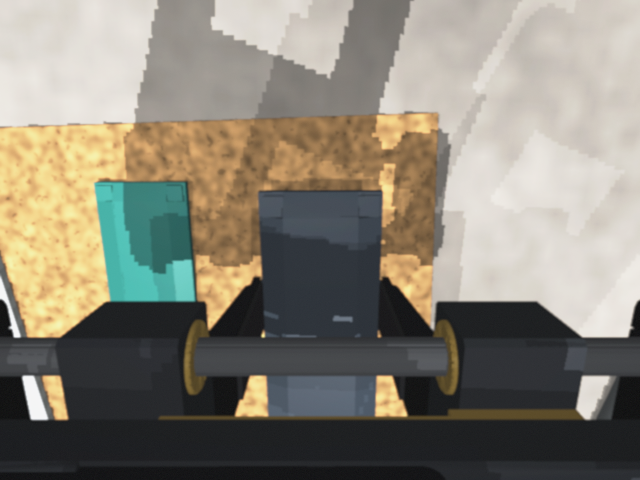

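The tile is held; its rear end shows at (320,191). Next I move over to the stand, then check its tilt and measure again there.

Emit:
servo_tool(
  motion=[
    [0,0.8,0,3,0.4],
    [0,1.7,0,7,0.4],
    [0,2.7,0,11,0.4],
    [0,3.7,0,14.5,0.4],
    [0,4.7,0,14.5,0.4],
    [0,5.6,0,14.5,0.4],
    [0,6.3,0,14.5,0.4],
    [0,6.54,0,14.5,0.4],
    [0,6.54,0,14.5,0.4],
    [0,6.54,0,14.5,0.4],
    [0,6.54,0,14.5,0.4],
  ],
)

```text
clock: 7.6
eef_pos: [0.5138, 0.1376, 0.0683]
tool_rot: [-180.0, 0.1, 167.8]
contact_force: [-0.9, 0.3, -2.7]
gripper_width: 0.523
```

```bash
python3 -c "
from h import *
im,k=look('w5',['master'])
k4=dict(k)
R=lambda:0
for z in(.069,.0725,.076):
  a,b=onz(k,(259,191),z),onz(k,(382,190),z); print(z,np.linalg.norm(a-b)*1000)
go(*st(-118),34.5,180+SY); s=status.sense(); print(instand(s['eef_pos']*1000),s['contact_force'])
# where is rear edge relative to TCP along the tool x
e=onz(k,(320,191),.0725)*1000; print('rear from TCP',np.linalg.norm(e[:2]-s['eef_pos'][:2]*1000), k['fx'])
"
```

```text
clock 7.6 tcp [513.8 137.6  68.3] [-1.7999e+02  7.0000e-02  1.6780e+02] cam [443.7 153.3 237.2] [-1.485e+01  6.000e-02  7.781e+01]
master 0.78 [322. 280.] [515.8 137.3  87.8  68.6 -12. ]
master 0.69 [375. 396.] [607.1 160.8  28.4  16.4 -12.1]
0.069 49.61537204391547
0.0725 48.58289914247544
0.076 47.55042624103538
shift [0.04  0.019 0.85 ] turn -0.1123719738420732 q6 -68.5 clock 7.7
[-116.47   -0.75] [-0.47041267 -0.11363391 -1.63474266]
rear from TCP 49.31624816499541 417.6080752190276
```

Emit:
servo_tool(
  motion=[
    [0.01,0.02,0.4,0,0.4],
    [0.01,0.02,0.7,0,0.4],
    [0.01,0.02,0.8,0,0.4],
    [0.01,0.02,0.84,0,0.4],
    [0.01,0.02,0.86,0,0.4],
    [0.01,0.02,0.88,0,0.4],
    [0.01,0.02,0.88,0,0.4],
  ],
)

```text
clock: 8.4
eef_pos: [0.5142, 0.1386, 0.0338]
tool_rot: [180.0, 0.1, 167.8]
contact_force: [0.0, -0.1, -2.0]
gripper_width: 0.516
```

```bash
python3 -c "
from h import *
im,k=look('w6',['master'],c='scene')
s=status.sense(); print(instand(s['eef_pos']*1000),s['contact_force'],s['torque'])
p=proj(k,[.6,.12,.05]).astype(int); print(p)
x,y=max(p[0]-90,0),p[1]-70
cv2.imwrite('pics/w6c.png',cv2.resize(im[y:y+140,x:x+180],None,fx=4,fy=4,interpolation=cv2.INTER_CUBIC))
"
```

```text
clock 8.4 tcp [514.2 138.6  33.8] [1.7998e+02 1.3000e-01 1.6779e+02] cam [1436.1  413.5  867.5] [ 51.65  -0.9  109.74]
master 0.76 [256. 193.] [ 321.2 -188.9  153.1   60.4   89.7]
master 0.73 [219. 168.] [ 237.4 -360.5  151.2   63.2  -80.7]
master 0.66 [336. 261.] [518.1 127.  156.2  50.1 -10.6]
master 0.59 [372. 212.] [295.2 138.9  77.6  57.7  40.1]
[-116.54    0.22] [ 0.26635442  0.16472849 -1.74931964] [0.00464587 0.0185017  0.02851474]
[321 267]
```

View pics/w6c.png

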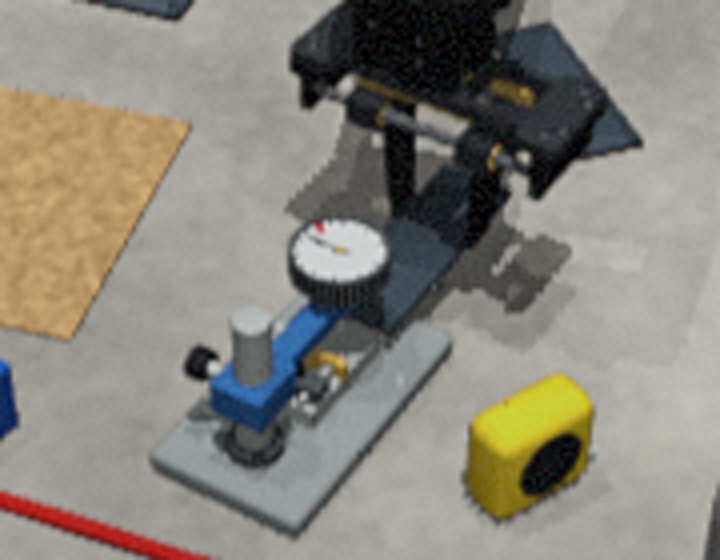

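The scene crop shows the tile held flat just above the table, aligned with it, with its front still short of the stylus. I have viewed 7 pictures so far. Now lowering to contact.

Emit:
servo_tool(
  motion=[
    [0,0,0.015,0,0.4],
    [0,0,0.03,0,0.4],
    [0,0,0.04,0,0.4],
    [0,0,0.04,0,0.4],
  ],
)

```text
clock: 8.9
eef_pos: [0.5143, 0.1387, 0.0325]
tool_rot: [180.0, 0.2, 167.8]
contact_force: [-1.3, 0.3, 1.9]
gripper_width: 0.519
```

Emit:
servo_tool(
  motion=[
    [0,0,0,0,0.6],
    [0,0,0,0,0.6],
    [0,0,0,0,0.4],
    [0,0,0,0,0.4],
    [0,0,0,0,0.4],
    [0,0,0,0,0.4],
  ],
  grip_force=20,
)

```text
clock: 9.5
eef_pos: [0.5144, 0.1387, 0.0325]
tool_rot: [180.0, 0.2, 167.8]
contact_force: [1.0, 0.6, 0.4]
gripper_width: 0.522
```

```bash
python3 -c "
from h import *
im,k=look('w7',['master'])
s=status.sense(); print(instand(s['eef_pos']*1000),s['contact_force'],s['gripper_width']*95)
"
```

```text
clock 9.5 tcp [514.4 138.7  32.5] [1.7997e+02 1.6000e-01 1.6780e+02] cam [444.  154.3 201.4] [-1.494e+01  1.000e-02  7.781e+01]
master 0.62 [322. 281.] [504.9 140.8  74.   57.9 -12.2]
[-116.26    0.37] [-0.02296671 -0.25591039  0.7763995 ] 49.47766496703608
```

Emit:
servo_tool(
  motion=[
    [-0.05,0,0,0,0.4],
    [-0.1,0,0,0,0.4],
    [-0.15,0,0,0,0.4],
    [-0.2,0,0,0,0.4],
    [-0.25,0,0,0,0.4],
    [-0.3,0,0,0,0.4],
    [-0.35,0,0,0,0.4],
    [-0.4,0,0,0,0.4],
    [-0.45,0,0,0,0.4],
    [-0.5,0,0,0,0.4],
    [-0.5,0,0,0,0.4],
  ],
)

```text
clock: 10.7
eef_pos: [0.5332, 0.1346, 0.0325]
tool_rot: [180.0, 0.0, 167.8]
contact_force: [-4.5, 1.1, 3.9]
gripper_width: 0.519
```

```bash
python3 -c "
from h import *
s=status.sense(); print(instand(s['eef_pos']*1000),s['eef_pos'],s['contact_force'],s['torque'])
"
```

```text
[-97.01   0.3 ] [0.53320401 0.13462826 0.03251327] [-4.45055966  1.07309477  3.91387835] [ 0.18039952  0.76449419 -0.0174434 ]
```

Emit:
servo_tool(
  motion=[
    [-0.03,0,0,0,0.4],
    [-0.06,0,0,0,0.4],
    [-0.09,0,0,0,0.4],
    [-0.12,0,0,0,0.4],
    [-0.15,0,0,0,0.4],
    [-0.18,0,0,0,0.4],
    [-0.2,0,0,0,0.4],
  ],
)

```text
clock: 11.4
eef_pos: [0.5401, 0.1332, 0.0325]
tool_rot: [180.0, -0.1, 167.8]
contact_force: [-6.1, 1.4, 4.5]
gripper_width: 0.521
```

```bash
python3 -c "
from h import *
look('w8',['needle_tip','zero_mark','dial_centre'],c='scene')
s=status.sense(); print(instand(s['eef_pos']*1000),s['eef_pos'],s['contact_force'],s['torque'])
"
```

```text
clock 11.4 tcp [540.1 133.2  32.5] [ 1.7999e+02 -1.4000e-01  1.6779e+02] cam [1436.1  413.5  867.5] [ 51.65  -0.9  109.74]
zero_mark 0.93 [312.  252.8] [609.7  98.9  98. ]
dial_centre 0.74 [316.9 258. ] [622.5 115.7  98. ]
dial_centre 0.35 [168.  233.1] [ 664.7 -248.    98. ]
[-89.64   0.38] [0.54043168 0.13316452 0.03255004] [-5.0476538   1.71564778  4.01828781] [0.27611291 0.90085905 0.00815454]
```

Emit:
servo_tool(
  motion=[
    [-0.03,0,0,0,0.4],
    [-0.06,0,0,0,0.4],
    [-0.09,0,0,0,0.4],
    [-0.12,0,0,0,0.4],
    [-0.15,0,0,0,0.4],
    [-0.15,0,0,0,0.4],
  ],
)

```text
clock: 12.2
eef_pos: [0.546, 0.132, 0.0325]
tool_rot: [180.0, -0.1, 167.8]
contact_force: [-4.2, 1.5, 3.6]
gripper_width: 0.52
```

```bash
python3 -c "
from h import *
s=status.sense(); print(instand(s['eef_pos']*1000),s['eef_pos'],s['contact_force'],s['torque'])
"
```

```text
[-84.    0.4] [0.54595074 0.1320006  0.03252937] [-4.20617733  1.46616315  3.58605629] [ 0.29938465  0.78456146 -0.01878181]
```

Emit:
servo_tool(
  motion=[
    [-0.02,0,0,0,0.4],
    [-0.04,0,0,0,0.4],
    [-0.06,0,0,0,0.4],
    [-0.08,0,0,0,0.4],
    [-0.1,0,0,0,0.4],
    [-0.12,0,0,0,0.4],
    [-0.14,0,0,0,0.4],
  ],
)

```text
clock: 12.9
eef_pos: [0.5508, 0.131, 0.0325]
tool_rot: [180.0, -0.2, 167.8]
contact_force: [-6.6, 1.0, 4.1]
gripper_width: 0.523
```

Emit:
servo_tool(
  motion=[
    [-0.02,0,0,0,0.4],
    [-0.04,0,0,0,0.4],
    [-0.06,0,0,0,0.4],
    [-0.08,0,0,0,0.4],
    [-0.1,0,0,0,0.4],
  ],
)

```text
clock: 13.4
eef_pos: [0.553, 0.1305, 0.0325]
tool_rot: [-180.0, -0.5, 167.8]
contact_force: [-10.4, 2.1, 8.7]
gripper_width: 0.523
```

Emit:
servo_tool(
  motion=[
    [0,0,0,0,0.4],
  ],
)

```text
clock: 13.5
eef_pos: [0.5529, 0.1306, 0.0325]
tool_rot: [-180.0, -0.5, 167.8]
contact_force: [-1.6, 0.3, 1.5]
gripper_width: 0.523
```

Emit:
servo_tool(
  motion=[
    [-0.03,0,0,0,0.4],
    [-0.06,0,0,0,0.4],
    [-0.09,0,0,0,0.4],
    [-0.12,0,0,0,0.4],
    [-0.12,0,0,0,0.4],
    [-0.12,0,0,0,0.4],
    [-0.12,0,0,0,0.4],
    [-0.12,0,0,0,0.4],
    [-0.12,0,0,0,0.4],
  ],
)

```text
clock: 14.4
eef_pos: [0.554, 0.1303, 0.0323]
tool_rot: [-179.9, -1.0, 167.8]
contact_force: [-15.2, 4.1, 11.3]
gripper_width: 0.52
```

```bash
python3 -c "
from h import *
s=status.sense(); print(instand(s['eef_pos']*1000),s['eef_pos'],s['contact_force'],s['torque'],s['tool_rot'])
look('w9',['master'])
"
```

```text
[-75.77   0.44] [0.55400581 0.13030905 0.03225286] [-15.24640192   4.10019804  11.30114619] [0.64076114 2.72801558 0.08453283] [-179.91329431   -1.0452967   167.79086859]
clock 14.4 tcp [554.  130.3  32.3] [-179.91   -1.05  167.79] cam [487.2 145.5 202.5] [-13.74   0.13  77.8 ]
master 0.95 [323. 279.] [543.  132.6  74.4  57.2 -11.9]
```

Emit:
servo_tool(
  motion=[
    [-0.04,0,0,0,0.4],
    [-0.03,0,0,0,0.4],
    [-0.03,0,0,0,0.62],
    [0,0,0,0,0.62],
    [0,0,0,0,0.62],
  ],
)

```text
clock: 15.0
eef_pos: [0.5545, 0.1301, 0.0322]
tool_rot: [-179.9, -1.0, 167.8]
contact_force: [0.2, 1.2, 0.5]
gripper_width: 0.614
```

```bash
python3 -c "
from h import *
im,k=look('w10',['master'])
s=status.sense(); print(instand(s['eef_pos']*1000),s['eef_pos'],s['contact_force'],s['gripper_width'])
im,k=look('s10',['needle_tip','zero_mark','dial_centre'],c='scene')
p=proj(k,[.6,.12,.05]).astype(int); x,y=p[0]-90,p[1]-70
cv2.imwrite('pics/s10c.png',cv2.resize(im[y:y+140,x:x+180],None,fx=4,fy=4,interpolation=cv2.INTER_CUBIC))
"
```

```text
clock 15.0 tcp [554.5 130.1  32.2] [-179.92   -0.97  167.79] cam [487.5 145.4 202.4] [-13.81   0.13  77.8 ]
master 0.64 [265. 395.] [604.5  79.6  22.8  21.8 -12.1]
master 0.6 [322. 278.] [543.6 132.8  74.3  57.2 -12.2]
[-75.39   0.35] [0.55436146 0.13014628 0.0321814 ] [0.30599733 0.00143659 0.53618744] 0.62085731224163
clock 15.1 tcp [554.4 130.1  32.2] [-179.92   -1.    167.78] cam [1436.1  413.5  867.5] [ 51.65  -0.9  109.74]
zero_mark 0.7 [205.3 241.1] [ 659.4 -150.    98. ]
zero_mark 0.26 [302.8 291.1] [731.1 124.5  98. ]
dial_centre 0.63 [313.9 258.9] [627.7 110.4  98. ]
```

View pics/s10c.png

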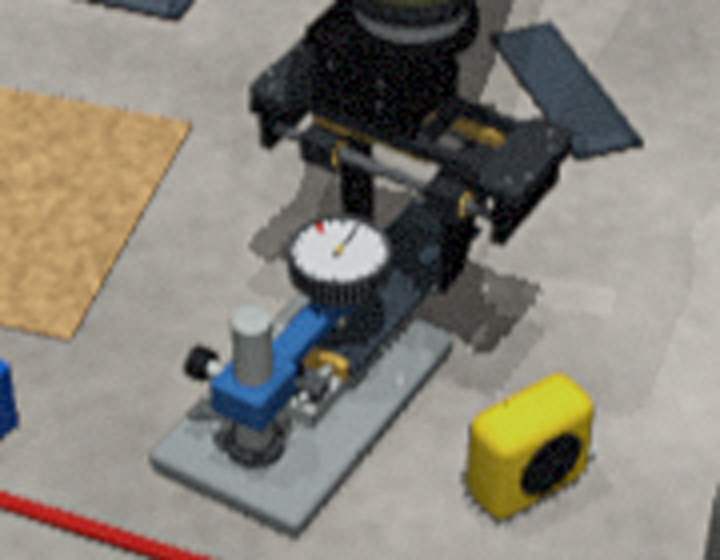

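The master is seated and the needle now points up and to the right, clockwise of the red mark. Next I raise straight up and look at the dial from close above.

```bash
python3 -c "
from h import *
go(*st(72),225,180+SY)"
```

```text
shift [-3.604 -0.01  -4.885] turn -0.11137732220626617 q6 -70.3 clock 15.3
```

Emit:
servo_tool(
  motion=[
    [0,0,-0.5,0,0.75],
    [0,0,-1.5,0,0.75],
    [0,0,-2.6,0,0.75],
    [-0.4,0,-3.8,0,0.75],
    [-1.4,0,-4.9,0,0.75],
    [-2.5,0,-4.9,0,0.75],
    [-3.4,0,-4.9,0,0.75],
    [-3.6,0,-4.9,0,0.75],
    [-3.6,0,-4.9,0,0.75],
    [-3.6,0,-4.9,0,0.75],
    [-3.6,0,-4.9,0,0.75],
  ],
)

```text
clock: 16.4
eef_pos: [0.6971, 0.0998, 0.2255]
tool_rot: [-179.9, -1.1, 167.8]
contact_force: [-0.3, -0.4, -0.1]
gripper_width: 0.75
```

```bash
cat >> h.py <<'E'
def ang(p,c): d=p[:2]-c[:2]; return np.degrees(np.arctan2(d[1],d[0]))
def dial(name):
    k=cams.calibration("wrist"); im=cams.capture("wrist"); cv2.imwrite(f"pics/{name}.png",im); Q={}
    for t in("dial_centre","needle_tip","zero_mark"):
        r=cams.tip_of("wrist",t)
        if r: Q[t]=onz(k,r[0]["xy"],.098)*1000; print(t,round(r[0]["p"],2),np.round(r[0]["xy"],1),np.round(Q[t],1))
    b=cams.masks_of("wrist","bezel")
    if b: print("bezel",round(b[0]["p"],2),b[0]["xy"],rect(k,b[0]["region"],.1))
    C=Q.get("dial_centre")
    for t in Q:
        if t!="dial_centre": print(t,"cw angle from -y:",round((SY-90-ang(Q[t],C))%360,2),"r",np.round(np.linalg.norm(Q[t][:2]-C[:2]),1))
    return im,k,Q
E
python3 -c "
from h import *
im,k,Q=dial('d1')
x,y=int(k['cx']*0+323),100
c=proj(k,[.628,.114,.098]).astype(int); print(c)
cv2.imwrite('pics/d1c.png',cv2.resize(im[max(c[1]-70,0):c[1]+110,c[0]-90:c[0]+90],None,fx=3.3,fy=3.3,interpolation=cv2.INTER_CUBIC))
s=status.sense();print(s['eef_pos'],s['tool_rot'],s['clock'])"
```

```text
dial_centre 0.8 [321.6 138.2] [628.8 115.2  98. ]
needle_tip 0.71 [323.2  75.1] [589.  124.9  98. ]
zero_mark 0.68 [292.8 121.5] [613.8  98.3  98. ]
bezel 0.8 [320.7, 131.6] [627.2 114.3  57.3  56.9  87.2]
needle_tip cw angle from -y: 91.53 r 40.9
zero_mark cw angle from -y: 29.42 r 22.7
[319 137]
[0.69791839 0.09961289 0.22601439] [-179.92063505   -1.00696543  167.8111011 ] 16.65
```

View pics/d1c.png

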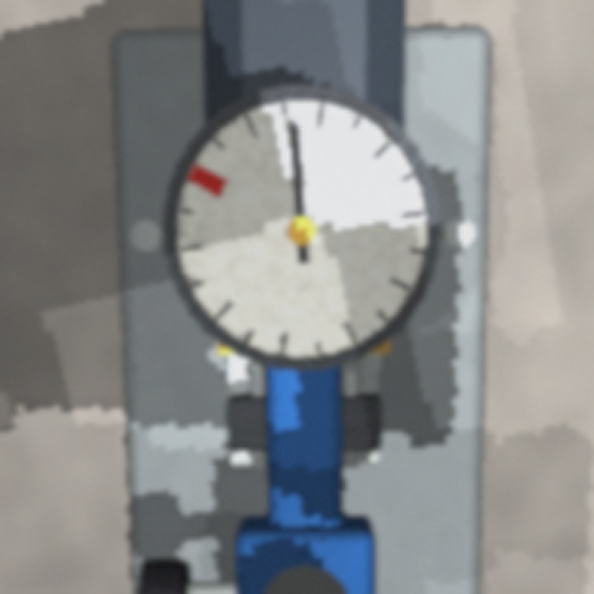

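```bash
cat >> h.py <<'E'
def dial_fine(im,k,c0=(628.3,114.5)):
    "rectify dial face (z=.098) to 0.1 mm/px; stand -y to the left, then segment"
    a=np.radians(SY); ex=np.array([np.cos(a),np.sin(a)]); ey=np.array([-np.sin(a),np.cos(a)])
    n=300; w=np.array([(-30,-30),(30,-30),(30,30),(-30,30)],float) # (right=+stand y, down=+stand x)
    src=np.array([proj(k,np.r_[(np.array(c0)+ey*u+ex*v)/1000,.098]) for u,v in w],np.float32)
    M=cv2.getPerspectiveTransform(src,np.array([(0,0),(600,0),(600,600),(0,600)],np.float32))
    r=cv2.warpPerspective(im,M,(600,600),flags=cv2.INTER_CUBIC); h=cv2.cvtColor(r,cv2.COLOR_BGR2HSV)
    red=((h[...,0]<10)|(h[...,0]>170))&(h[...,1]>120)&(h[...,2]>60)
    yel=(h[...,0]>15)&(h[...,0]<35)&(h[...,1]>130)
    Y,X=np.mgrid[:600,:600]; rr=np.hypot(X-300,Y-300)
    yel&=rr<80; hub=np.array([X[yel].mean(),Y[yel].mean()])
    red&=rr<260; rc=np.array([X[red].mean(),Y[red].mean()])
    blk=(r.max(2)<90)&(np.hypot(X-hub[0],Y-hub[1])<170)
    _,lab=cv2.connectedComponents(blk.astype(np.uint8)); 
    pts=np.array([(x,y) for x,y in zip(X[blk],Y[blk])],np.float32)
    vx,vy,_,_=cv2.fitLine(pts,cv2.DIST_HUBER,0,.01,.01).ravel()
    m=pts[np.hypot(*(pts-hub).T)>60].mean(0)-hub
    if vx*m[0]+vy*m[1]<0: vx,vy=-vx,-vy
    ring=h[...,2]<60; ring&=(rr>230)&(rr<300)
    cw=lambda x,y: np.degrees(np.arctan2(-y,-x))  # 0 at left, cw positive (left->up)
    print("hub",np.round(hub),"red",np.round(rc),"n",red.sum(),blk.sum(),"needle",round(cw(vx,vy),2),"tipdir",round(cw(*m),2),"red(hub)",round(cw(*(rc-hub)),2),"red(300)",round(cw(*(rc-300)),2))
    return r
E
python3 -c "
from h import *
im=cv2.imread('pics/d1.png'); k=cams.calibration('wrist')
for c in((628.3,114.5),(627.5,114)): r=dial_fine(im,k,c)
cv2.imwrite('pics/r1.png',r)
k2=cams.calibration('wrist')
"
```

```text
hub [295. 303.] red [100. 199.] n 2002 321 needle 85.23 tipdir 86.13 red(hub) 28.19 red(300) 26.87
hub [301. 310.] red [106. 205.] n 2005 331 needle 85.16 tipdir 86.1 red(hub) 28.2 red(300) 26.05
```

View pics/r1.png

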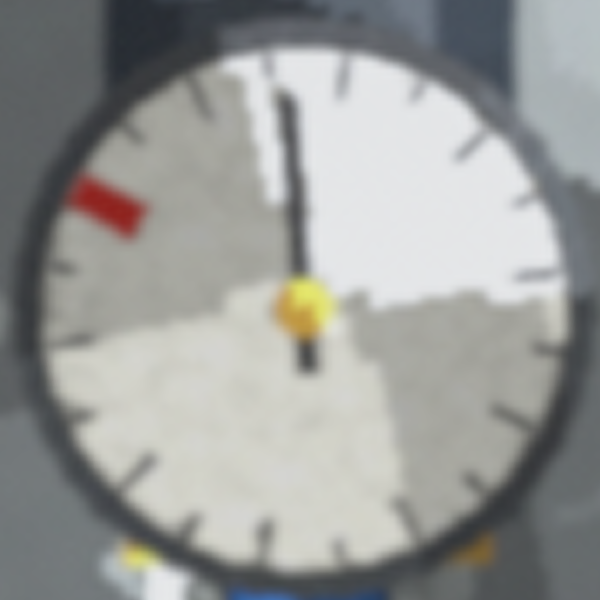

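The rectified dial shows the needle at about 85.6° and the red mark at about 27.8°, so the bezel needs to turn about +57.8° clockwise. That is picture 10. I'll go over the dial and grip the bezel.

```bash
python3 -c "
from h import *
go(628.6,114.2,87,180+SY)"
```

```text
shift [ 1.71  -0.005  3.506] turn -0.08889890421036739 q6 -74.2 clock 16.65
```

Emit:
servo_tool(
  motion=[
    [0.7,0,0.3,0,0.78],
    [1.5,0,0.8,0,0.78],
    [1.71,0,1.8,0,0.78],
    [1.71,0,2.5,0,0.78],
    [1.71,0,2.5,0,0.78],
    [1.71,0,2.5,0,0.78],
    [1.71,0,2.8,0,0.78],
    [1.71,0,3.1,0,0.78],
    [1.71,0,3.35,0,0.78],
    [1.71,0,3.5,0,0.78],
    [1.71,0,3.5,0,0.78],
  ],
)

```text
clock: 17.75
eef_pos: [0.6276, 0.1143, 0.0855]
tool_rot: [-179.9, -1.2, 167.8]
contact_force: [-0.7, 0.5, 0.1]
gripper_width: 0.781
```

```bash
python3 -c "
from h import *
go(628.6,114.2,87,180+SY); s=status.sense(); print(s['contact_force'],s['tool_rot'],s['gripper_width'])"
```

```text
shift [-0.023  0.004 -0.038] turn -0.09261340882972036 q6 -72.5 clock 17.75
[-0.70520341  0.50510559  0.10720014] [-179.87235096   -1.15993757  167.80738659] 0.780551885256222
```

Emit:
servo_tool(
  motion=[
    [-0.02,0,-0.03,0,0.78],
    [-0.02,0,-0.03,0,0.5],
    [-0.02,0,-0.03,0,0.5],
    [-0.02,0,-0.03,0,0.5],
    [-0.02,0,-0.03,0,0.5],
  ],
  grip_force=15,
)

```text
clock: 18.25
eef_pos: [0.6287, 0.1139, 0.0872]
tool_rot: [-179.9, -1.1, 167.8]
contact_force: [-0.7, -1.0, 2.2]
gripper_width: 0.609
```

Emit:
servo_tool(
  motion=[
    [0,0,0,5,0.5],
    [0,0,0,11,0.5],
    [0,0,0,17,0.5],
    [0,0,0,23,0.5],
    [0,0,0,29,0.5],
    [0,0,0,35,0.5],
    [0,0,0,41,0.5],
    [0,0,0,47,0.5],
    [0,0,0,53,0.5],
    [0,0,0,57,0.5],
    [0,0,0,57.8,0.5],
    [0,0,0,57.8,0.5],
  ],
)

```text
clock: 19.45
eef_pos: [0.628, 0.113, 0.0869]
tool_rot: [-178.9, -0.4, 110.1]
contact_force: [-4.0, -3.0, 1.6]
gripper_width: 0.605
```

Emit:
servo_tool(
  motion=[
    [0,0,0,0,0.5],
    [0,0,0,0,0.5],
  ],
)

```text
clock: 19.65
eef_pos: [0.628, 0.1129, 0.0869]
tool_rot: [-178.9, -0.4, 110.1]
contact_force: [-3.4, -1.5, 0.4]
gripper_width: 0.604
```

Emit:
servo_tool(
  motion=[
    [0,0,0,0,0.78],
    [0,0,0,0,0.78],
    [0,0,0,0,0.78],
    [0,0,-0.5,0,0.78],
    [0,0,-1.5,-8,0.78],
    [0,0,-2.6,-16,0.78],
    [0,0,-3.5,-24,0.78],
    [0,0,-3.5,-32,0.78],
    [0,0,-3.5,-40,0.78],
    [0,0,-3.5,-48,0.78],
    [0,0,-3.5,-56,0.78],
    [0,0,-3.5,-57.8,0.78],
  ],
)

```text
clock: 20.85
eef_pos: [0.631, 0.1131, 0.2269]
tool_rot: [-179.8, -1.2, 168.1]
contact_force: [-0.1, -0.7, 0.0]
gripper_width: 0.781
```

```bash
python3 -c "
from h import *
go(697.1,99.8,225,180+SY)"
```

```text
shift [-1.686  0.016  0.014] turn 0.1797149552560029 q6 -72.8 clock 20.85
```

Emit:
servo_tool(
  motion=[
    [-0.8,0,0,0,0.78],
    [-1.7,0,0,0,0.78],
    [-1.7,0,0,0,0.78],
    [-1.7,0,0,0,0.78],
    [-1.7,0,0,0,0.78],
  ],
)

```text
clock: 21.35
eef_pos: [0.6969, 0.0994, 0.2256]
tool_rot: [-179.8, -1.2, 168.1]
contact_force: [-0.2, -0.0, 0.0]
gripper_width: 0.777
```

```bash
python3 -c "
from h import *
k=cams.calibration('wrist'); im=cams.capture('wrist'); cv2.imwrite('pics/d2.png',im)
r=dial_fine(im,k,(627.5,114)); cv2.imwrite('pics/r2.png',r)
"
```

```text
hub [302. 301.] red [286.  68.] n 1461 288 needle 85.16 tipdir 86.16 red(hub) 86.06 red(300) 86.44
```

View pics/r2.png

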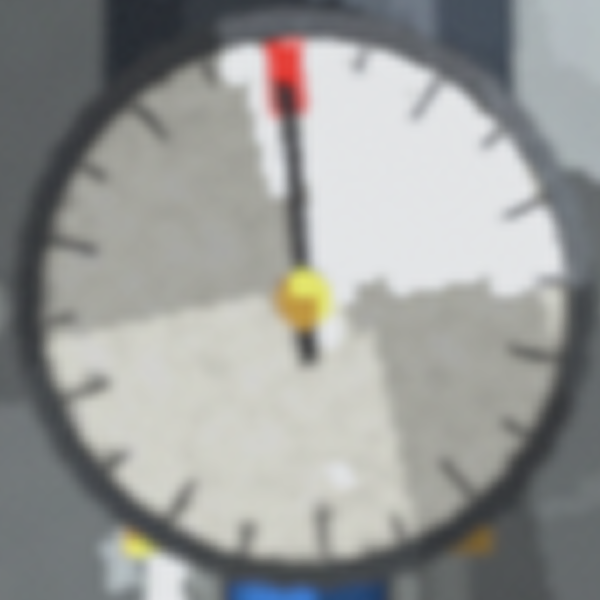

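The red mark now stands under the needle tip at (287,75): 86.06° for the mark against about 85.7° for the needle. That is picture 11. Next I go back to grip the master.

```bash
python3 -c "
from h import *
go(553.5,130.2,33,180+SY)"
```

```text
shift [3.566 0.031 4.896] turn 0.20758526193077387 q6 -74.4 clock 21.4
```

Emit:
servo_tool(
  motion=[
    [1.2,0,0.3,0.2,0.66],
    [2.4,0.03,0.8,0.2,0.66],
    [3.4,0.03,1.5,0.2,0.66],
    [3.57,0.03,2.6,0.2,0.66],
    [3.57,0.03,3.5,0.2,0.66],
    [3.57,0.03,3.8,0.2,0.66],
    [3.57,0.03,3.8,0.2,0.66],
    [3.57,0.03,4.3,0.2,0.66],
    [3.57,0.03,4.7,0.2,0.66],
    [3.57,0.03,4.87,0.2,0.66],
    [3.57,0.03,4.88,0.2,0.66],
    [3.57,0.03,4.88,0.2,0.66],
  ],
)

```text
clock: 22.6
eef_pos: [0.554, 0.1302, 0.0343]
tool_rot: [-179.8, -1.1, 167.9]
contact_force: [-0.8, -0.5, -1.0]
gripper_width: 0.656
```

```bash
python3 -c "
from h import *
s=status.sense(); print(instand(s['eef_pos']*1000),s['contact_force'],s['tool_rot'])
go(553.5,130.2,32.5,180+SY)"
```

```text
[-75.81   0.35] [-0.82614988 -0.51462052 -1.04694906] [-179.80518748   -1.12651419  167.90080529]
shift [ 0.01  -0.003  0.046] turn 0.0008052859730298678 q6 -70.3 clock 22.6
```

Emit:
servo_tool(
  motion=[
    [0.01,0,0.04,0,0.66],
    [0.01,0,0.04,0,0.4],
    [0.01,0,0.04,0,0.4],
    [0.01,0,0.04,0,0.4],
    [0.01,0,0.04,0,0.4],
    [0.05,0,0.04,0,0.4],
    [0.12,0,0.04,0,0.4],
    [0.2,0,0.04,0,0.4],
    [0.3,0,0.04,0,0.4],
  ],
  grip_force=40,
)

```text
clock: 23.5
eef_pos: [0.5424, 0.1328, 0.0332]
tool_rot: [-179.8, -1.1, 167.9]
contact_force: [4.5, -1.7, -0.1]
gripper_width: 0.517
```

Emit:
servo_tool(
  motion=[
    [0.1,0,0,0,0.4],
    [0.2,0,0,0,0.4],
    [0.3,0,0,0,0.4],
    [0.4,0,0,0,0.4],
    [0.5,0,0,0,0.4],
    [0.6,0,0,0,0.4],
    [0.7,0,0,0,0.4],
    [0.78,0,0,0,0.4],
    [0.82,0,0,0,0.4],
    [0.82,0,0,0,0.4],
  ],
)

```text
clock: 24.5
eef_pos: [0.5099, 0.1397, 0.0336]
tool_rot: [-179.8, -1.1, 167.9]
contact_force: [-0.3, -0.7, -1.4]
gripper_width: 0.514
```

```bash
python3 -c "
from h import *
s=status.sense(); print(instand(s['eef_pos']*1000),s['contact_force'],s['tool_rot'])
look('m1',['master'])"
```

```text
[-120.87    0.33] [-0.31314613 -0.73739002 -1.41104535] [-179.80872041   -1.09651231  167.90354755]
clock 24.5 tcp [509.9 139.7  33.6] [-179.81   -1.1   167.9 ] cam [443.3 155.  204. ] [-13.69   0.24  77.92]
master 0.62 [322. 279.] [499.7 141.8  74.9  57.4 -11.9]
```

Emit:
servo_tool(
  motion=[
    [0,0,-0.3,0,0.4],
    [0,0,-0.9,0,0.4],
    [0,-0.6,-1,-3,0.4],
    [0,-1.6,-1,-8,0.4],
    [0,-2.6,-1,-12,0.4],
    [0,-3.6,-1,-14.5,0.4],
    [0,-4.6,-1,-14.5,0.4],
    [0,-5.5,-1,-14.5,0.4],
    [0,-6.2,-1,-14.5,0.4],
    [0,-6.6,-1,-14.5,0.4],
    [0,-6.6,-1,-14.5,0.4],
  ],
)

```text
clock: 25.7
eef_pos: [0.4559, -0.1204, 0.0757]
tool_rot: [180.0, -1.0, -177.8]
contact_force: [-0.1, 0.4, -1.3]
gripper_width: 0.513
```

```bash
python3 -c "
from h import *
go(526.4,-123.1,7.5,182.4)
look('m2',['master','odd_tile','new_tile'])"
```

```text
shift [-1.789 -0.137  1.673] turn -0.18427012888241734 q6 -113.1 clock 25.7
clock 25.7 tcp [ 455.9 -120.4   75.7] [ 179.96   -1.01 -177.78] cam [ 387.4 -122.7  245.9] [-1.376e+01  1.000e-02  9.223e+01]
master 0.96 [322. 277.] [ 458.2 -120.4   92.3   70.6    2.8]
master 0.82 [202.  13.] [ 330.2 -194.   146.5   17.6  -87.8]
odd_tile 0.93 [150. 298.] [ 482.4 -221.4   50.3    3.2  -87.8]
new_tile 0.5 [ 26. 399.] [ 553.4 -301.6   31.2    5.6    8. ]
```

Emit:
servo_tool(
  motion=[
    [-0.6,-0.05,0,0,0.4],
    [-1.4,-0.14,0.2,0,0.4],
    [-1.79,-0.14,0.7,0,0.4],
    [-1.79,-0.14,1.2,0,0.4],
    [-1.79,-0.14,1.4,0,0.4],
    [-1.79,-0.14,1.55,0,0.4],
    [-1.79,-0.14,1.6,0,0.4],
    [-1.79,-0.14,1.65,0,0.4],
    [-1.79,-0.14,1.67,0,0.4],
    [-1.79,-0.14,1.67,0,0.4],
  ],
)

```text
clock: 26.9
eef_pos: [0.5271, -0.1205, 0.0077]
tool_rot: [179.9, -1.0, -177.6]
contact_force: [-0.6, 1.5, -0.3]
gripper_width: 0.515
```

Emit:
servo_tool(
  motion=[
    [0,0,0.01,0,0.62],
    [0,0,0.01,0,0.64],
    [0,0,0.01,0,0.64],
    [0,0,-0.5,0,0.64],
    [0,0,-1.5,0,0.64],
    [0,0,-2.6,0,0.64],
    [0,0,-3.4,0,0.64],
    [0,0,-3.4,0,0.64],
  ],
)

```text
clock: 27.7
eef_pos: [0.5331, -0.1219, 0.1503]
tool_rot: [-179.8, -0.4, -177.6]
contact_force: [0.9, -0.9, 0.8]
gripper_width: 0.641
```

```bash
python3 -c "
from h import *
k=cams.calibration('top'); im=cv2.imread('pics/top1.png'); h=cv2.cvtColor(im,cv2.COLOR_BGR2HSV)
m=((h[...,2]>130)&(h[...,1]<50)).astype(np.uint8); z=np.zeros_like(m); z[172:246,452:496]=m[172:246,452:496]
z=cv2.morphologyEx(z,cv2.MORPH_OPEN,np.ones((5,5))); print(z.sum(),rect(k,z,.010))
im,kw=look('m3',['master','new_tile','odd_tile'])
look('m3t',['master','odd_tile','new_tile'],c='top')
go(530,-320,145,187)"
```

```text
Traceback (most recent call last):
  File "h.py", line 16, in rect
    cs=max(cv2.findContours(region.astype(np.uint8),cv2.RETR_EXTERNAL,cv2.CHAIN_APPROX_NONE)[0],key=cv2.contourArea)
ValueError: max() iterable argument is empty
```

```bash
python3 -c "
from h import *
k=cams.calibration('top'); im=cv2.imread('pics/top1.png'); h=cv2.cvtColor(im,cv2.COLOR_BGR2HSV)
print(h[209,473],h[190,470],h[209,488])
m=(h[...,1]<60).astype(np.uint8); z=np.zeros_like(m); z[176:242,456:492]=m[176:242,456:492]
z=cv2.morphologyEx(z,cv2.MORPH_OPEN,np.ones((5,5))); print(z.sum()); 
if z.sum(): print(rect(k,z,.010))
im,kw=look('m3',['master','new_tile','odd_tile'])
look('m3t',['master','odd_tile','new_tile'],c='top')
go(530,-320,145,187)"
```

```text
[107  15 116] [111  15 116] [ 15 138  94]
1072
[ 579.  -330.2  150.4   52.2    9.1]
clock 27.7 tcp [ 533.1 -121.9  150.3] [-179.84   -0.35 -177.57] cam [ 462.7 -123.9  319.7] [-14.42   0.21  92.45]
master 0.88 [324. 247.] [ 548.8 -119.4  141.8   50.1    2.6]
new_tile 0.66 [ 48. 246.] [ 560.5 -326.7  114.    54.3    9.6]
odd_tile 0.73 [188. 233.] [ 553.1 -219.3  140.4   52.     2.4]
clock 27.9 tcp [ 528.3 -120.3  141.9] [ 179.87   -1.12 -177.56] cam [ 436.5  109.9 1319.7] [  2.8   -1.5  -88.99]
master 0.94 [285. 307.] [313.4 161.9 148.9  51.7  40.5]
master 0.58 [488. 347.] [ 227.7 -370.   152.9   53.3  -81.3]
master 0.53 [394. 199.] [ 608.  -117.6   48.2   37.5  -89.4]
master 0.4 [449. 312.] [ 309.5 -265.4   45.3   11.8   -5. ]
odd_tile 0.67 [436. 233.] [ 499.2 -225.5   48.4   29.3  -88.9]
new_tile 0.62 [473. 213.] [ 579.7 -333.5  152.9   53.1   11.8]
shift [ 0.176 -4.988 -0.085] turn -4.563565481447313 q6 -110.7 clock 28.1
```

```bash
python3 -c "
from h import *
go(553,-334,105,189.3)"
```

```text
shift [-0.403 -5.364  0.903] turn -6.863565481447324 q6 -110.7 clock 28.1
```

Emit:
servo_tool(
  motion=[
    [-0.1,-1,0,-2,0.68],
    [-0.2,-2.2,0.1,-4,0.68],
    [-0.3,-3.4,0.3,-6,0.68],
    [-0.4,-4.6,0.6,-6.9,0.68],
    [-0.4,-5.36,0.9,-6.9,0.68],
    [-0.4,-5.36,0.9,-6.9,0.68],
    [-0.4,-5.36,0.9,-6.9,0.68],
    [-0.4,-5.36,0.9,-6.9,0.68],
    [-0.4,-5.36,0.9,-6.9,0.68],
    [-0.4,-5.36,0.9,-6.9,0.68],
  ],
)

```text
clock: 29.1
eef_pos: [0.5533, -0.3328, 0.1058]
tool_rot: [179.8, -1.1, -170.6]
contact_force: [0.1, 0.1, -0.0]
gripper_width: 0.681
```

```bash
python3 -c "
from h import *
im,k=look('n1',['new_tile'])
for r in cams.masks_of('wrist','new_tile')[:1]: print(rect(k,r['region'],.010))
go(553,-334,6.5,189.3)"
```

```text
clock 29.1 tcp [ 553.3 -332.8  105.8] [ 179.76   -1.07 -170.58] cam [ 486.  -344.2  276.1] [-13.7   -0.19  99.43]
new_tile 0.79 [318. 255.] [ 560.  -330.5  112.5   51.     9.5]
[ 560.6 -330.4  113.3   51.4    9.5]
shift [-0.04  -0.028  2.476] turn 0.08540558315701219 q6 -134.7 clock 29.25
```

No more pictures can be viewed, so I'm going on by numbers. The new tile mask is centred on the jaw line within about 1 mm.

Emit:
servo_tool(
  motion=[
    [-0.04,0.02,1,0,0.68],
    [-0.04,0.02,1.9,0,0.68],
    [-0.04,0.02,2.3,0,0.68],
    [-0.04,0.02,2.45,0,0.68],
    [-0.04,0.02,2.45,0,0.68],
    [-0.04,0.02,2.45,0,0.4],
    [-0.04,0.02,2.45,0,0.4],
    [-0.04,0.02,2.45,0,0.4],
    [-0.04,0.02,2.45,0,0.4],
  ],
  grip_force=40,
)

```text
clock: 30.15
eef_pos: [0.5554, -0.3354, 0.0123]
tool_rot: [-179.8, -0.8, -170.6]
contact_force: [-2.8, -4.6, 12.8]
gripper_width: 0.443
```

Emit:
servo_tool(
  motion=[
    [0,0,-0.3,0,0.4],
    [0,0,-0.9,0,0.4],
    [0,0,-1.7,0,0.4],
    [0,0,-1.7,0,0.4],
    [0,0,-1.7,0,0.4],
    [0,0,-1.7,0,0.4],
  ],
)

```text
clock: 30.75
eef_pos: [0.5556, -0.3344, 0.0791]
tool_rot: [-179.9, -0.9, -170.6]
contact_force: [-0.2, 1.0, 0.0]
gripper_width: 0.397
```

```bash
python3 -c "
from h import *
im,k=look('n2',['new_tile'])
s=status.sense(); print(s['contact_force'],s['gripper_width']*95)
go(*st(-119),72,180+SY)"
```

```text
clock 30.75 tcp [ 555.6 -334.4   79.1] [-179.88   -0.89 -170.57] cam [ 487.6 -344.8  249.3] [-13.88   0.17  99.45]
new_tile 0.82 [325. 262.] [ 554.5 -330.2  101.7   50.     8.8]
[ 0.06151851  0.75733944 -0.19353819] 38.025176165755646
shift [-0.864 11.85   0.131] turn 21.533666643117613 q6 -134.6 clock 30.85
```

The jaws closed above the edge, at z 12 mm, and slid off the bevel, so the tile was not picked up. I'll measure again and retry with a wider opening and a check before closing.

Emit:
servo_tool(
  motion=[
    [0,0,-0.3,0,0.85],
    [0,0,-0.3,0,0.85],
    [0,0,-0.3,0,0.85],
    [0,0,-0.3,0,0.85],
  ],
)

```text
clock: 31.25
eef_pos: [0.5555, -0.3342, 0.0905]
tool_rot: [-179.9, -0.9, -170.6]
contact_force: [0.7, -0.2, 0.8]
gripper_width: 0.681
```

```bash
python3 -c "
from h import *
k=cams.calibration('wrist'); s=status.sense(); im=cams.capture('wrist'); cv2.imwrite('pics/n3.png',im)
r=cams.masks_of('wrist','new_tile')[0]; print(r['p'],rect(k,r['region'],.010)); m=r['region']
p=s['eef_pos']*1000; R=Rot.from_euler('xyz',s['tool_rot'],degrees=True).as_matrix()
for row in range(150,420,20):
  c=np.where(m[row])[0]
  if len(c)>5: print(row,c[0],c[-1],[np.round((R.T@(onz(k,(x,row),.008)*1000-p))[:2],1) for x in(c[0],c[-1])])
print(p,s['tool_rot'],s['gripper_width'])
look('n3t',['new_tile'],c='top')
"
```

```text
0.97 [ 557.6 -329.9  108.    50.7    9.6]
170 286 337 [array([ 49.7, -20.4]), array([49.7, 10. ])]
190 286 368 [array([ 37.7, -20.7]), array([37.8, 28.9])]
210 285 368 [array([ 25.5, -21.5]), array([25.5, 29.2])]
230 287 367 [array([ 13. , -20.5]), array([13.1, 28.9])]
250 287 367 [array([  0.2, -20.8]), array([ 0.3, 29.3])]
270 287 367 [array([-12.9, -21. ]), array([-12.8,  29.6])]
290 287 365 [array([-26.3, -21.3]), array([-26.2,  28.7])]
310 288 365 [array([-40.1, -20.9]), array([-40. ,  29.1])]
330 288 364 [array([-54.1, -21.2]), array([-54.1,  28.8])]
390 290 362 [array([-98.6, -20.6]), array([-98.5,  28.5])]
[ 555.51646997 -334.21801636   90.46007524] [-179.92109792   -0.93607692 -170.57144079] 0.6811795216941336
clock 31.35 tcp [ 555.5 -334.1   90.3] [-179.93   -0.95 -170.57] cam [ 436.5  109.9 1319.7] [  2.8   -1.5  -88.99]
new_tile 0.79 [470. 195.] [ 629.2 -321.3   54.7   51.9  -80.3]
new_tile 0.33 [152. 260.] [422.6 517.7 120.2  87.5 -78.5]
```

Emit:
servo_tool(
  motion=[
    [0,0.1,0.2,0,0.85],
    [0,0.1,0.8,0,0.85],
    [0,0.1,1.4,0,0.85],
    [0,0.1,1.8,0,0.85],
    [0,0.1,2,0,0.85],
    [0,0.1,2.07,0,0.85],
    [0,0.1,2.07,0,0.85],
    [0,0.1,2.07,0,0.85],
  ],
)

```text
clock: 32.25
eef_pos: [0.5542, -0.3311, 0.0087]
tool_rot: [-179.9, -0.9, -170.6]
contact_force: [-0.2, -0.2, 0.3]
gripper_width: 0.852
```

```bash
python3 -c "
from h import *
s=status.sense(); print(s['eef_pos']*1000,s['contact_force'],s['gripper_width'])
"
```

```text
[ 554.23413793 -331.05126069    8.68690013] [-0.17271839 -0.18735637  0.32994513] 0.8518835340868999
```

Emit:
servo_tool(
  motion=[
    [0,0.02,0.05,0,0.85],
    [0,0.02,0.06,0,0.85],
    [0,0.02,0.06,0,0.45],
    [0,0.02,0.06,0,0.45],
    [0,0.02,0.06,0,0.45],
    [0,0.02,0.06,0,0.45],
    [0,0.02,0.06,0,0.45],
    [0,0.02,0.06,0,0.45],
    [0,0.02,0.06,0,0.45],
  ],
)

```text
clock: 33.15
eef_pos: [0.5541, -0.3303, 0.0063]
tool_rot: [-179.9, -0.9, -170.6]
contact_force: [-0.1, -0.3, -0.6]
gripper_width: 0.519
```

Gripped at 49.3 mm. Lifting.

Emit:
servo_tool(
  motion=[
    [0,0,-0.3,0,0.45],
    [0,0,-0.9,0,0.45],
    [0,0,-1.7,0,0.45],
    [0,0,-1.7,0,0.45],
    [0,0,-1.7,0,0.45],
  ],
)

```text
clock: 33.65
eef_pos: [0.5556, -0.3303, 0.0755]
tool_rot: [-179.8, -0.8, -170.6]
contact_force: [-0.5, 0.8, -2.1]
gripper_width: 0.517
```

```bash
python3 -c "
from h import *
s=status.sense(); print(s['contact_force'],s['gripper_width']*95)
go(*st(-119),72,180+SY); print(st(-119))"
```

```text
[-0.5059534   0.78554177 -2.06484016] 49.16120971028816
shift [-0.841 11.753  0.027] turn 21.536545252591736 q6 -134.3 clock 33.65
[511.64379483 138.94460899]
```

Emit:
servo_tool(
  motion=[
    [0.1,0.6,0,2,0.45],
    [0.2,1.6,0,5,0.45],
    [0.3,2.7,0,9,0.45],
    [0.2,3.9,0,13,0.45],
    [0.1,5,0,17,0.45],
    [0,6.1,0,20,0.45],
    [-0.1,7.2,0,21.5,0.45],
    [-0.2,8.3,0,21.5,0.45],
    [-0.3,9.4,0,21.5,0.45],
    [-0.4,10.4,0,21.5,0.45],
    [-0.4,11.2,0,21.5,0.45],
    [-0.4,11.75,0,21.5,0.45],
  ],
)

```text
clock: 34.85
eef_pos: [0.4921, 0.1378, 0.0713]
tool_rot: [-179.4, -0.8, 168.0]
contact_force: [0.0, -0.9, -1.7]
gripper_width: 0.518
```

```bash
python3 -c "
from h import *
s=status.sense(); print(instand(s['eef_pos']*1000),s['contact_force'],s['gripper_width']*95)
go(*st(-137),50,180+SY)"
```

```text
[-137.87   -5.23] [ 0.04272672 -0.89355185 -1.65156421] 49.249371524921294
shift [-0.03   0.136  0.53 ] turn 0.13265408414497415 q6 -68.2 clock 34.85
```

Emit:
servo_tool(
  motion=[
    [-0.03,0.14,0.3,0.1,0.45],
    [-0.03,0.14,0.6,0.1,0.45],
    [-0.03,0.14,0.8,0.1,0.45],
    [-0.03,0.14,0.8,0.1,0.45],
    [-0.03,0.14,0.8,0.1,0.45],
    [-0.03,0.14,0.8,0.1,0.45],
  ],
)

```text
clock: 35.45
eef_pos: [0.4945, 0.1422, 0.0396]
tool_rot: [-179.4, -0.8, 167.9]
contact_force: [0.8, -0.8, -1.7]
gripper_width: 0.52
```

```bash
python3 -c "
from h import *
im,k=look('n5',['new_tile'])
s=status.sense(); print(instand(s['eef_pos']*1000),s['contact_force'],s['gripper_width']*95)
go(*st(-118,.3),34.0,180+SY)"
```

```text
clock 35.45 tcp [494.5 142.2  39.6] [-179.45   -0.81  167.86] cam [427.3 158.8 209.6] [-13.98   0.6   77.88]
new_tile 0.64 [320. 275.] [486.3 143.9  77.4  59.6 -12.1]
[-1.3643e+02 -1.0000e-01] [-0.05836785  0.10308181 -1.12063521] 49.288949503185776
shift [-0.463  0.012  0.141] turn -0.011729886837514414 q6 -67.6 clock 35.55
```

Emit:
servo_tool(
  motion=[
    [-0.1,0.01,0,0,0.45],
    [-0.25,0.01,0,0,0.45],
    [-0.4,0.01,0.05,0,0.45],
    [-0.46,0.01,0.1,0,0.45],
    [-0.46,0.01,0.14,0,0.45],
    [-0.46,0.01,0.16,0,0.45],
    [-0.46,0.01,0.17,0,0.45],
    [-0.46,0.01,0.18,0,0.45],
  ],
)

```text
clock: 36.35
eef_pos: [0.5124, 0.139, 0.0324]
tool_rot: [-179.5, -0.8, 167.9]
contact_force: [-1.7, -0.6, -0.2]
gripper_width: 0.518
```

Touching the table. I'll release so the tile levels itself, regrip it gently, then check.

Emit:
servo_tool(
  motion=[
    [0,0,0.01,0,0.6],
    [0,0,0.01,0,0.6],
    [0,0,0.01,0,0.45],
    [0,0,0.01,0,0.45],
    [0,0,0.01,0,0.45],
    [0,0,0.01,0,0.45],
  ],
  grip_force=20,
)

```text
clock: 36.95
eef_pos: [0.5126, 0.1391, 0.0323]
tool_rot: [-179.5, -0.8, 167.9]
contact_force: [-0.7, -0.3, 1.8]
gripper_width: 0.527
```

```bash
python3 -c "
from h import *
im,k=look('n6',['new_tile'])
s=status.sense(); print(instand(s['eef_pos']*1000),s['contact_force'],s['gripper_width']*95)
R=Rot.from_euler('xyz',s['tool_rot'],degrees=True).as_matrix()
r=cams.masks_of('wrist','new_tile')[0]['region']
Y=np.where(r)[0]; print('new rear row',Y.min(), np.round(R.T@(onz(k,(322,Y.min()),.036)*1000-s['eef_pos']*1000),1))
im=cv2.imread('pics/w7.png')
"
```

```text
clock 36.95 tcp [512.6 139.1  32.3] [-179.47   -0.76  167.9 ] cam [445.2 155.6 202.2] [-14.02   0.58  77.92]
new_tile 0.77 [316. 274.] [501.9 141.6  74.6  57.  -12.4]
[-118.08    0.34] [ 0.2592506  -0.22971798  2.49678863] 49.823699616174714
new rear row 186 [51.   0.9 -3. ]
```

Emit:
servo_tool(
  motion=[
    [-0.05,0,0,0,0.45],
    [-0.1,0,0,0,0.45],
    [-0.15,0,0,0,0.45],
    [-0.2,0,0,0,0.45],
    [-0.25,0,0,0,0.45],
    [-0.3,0,0,0,0.45],
    [-0.35,0,0,0,0.45],
    [-0.4,0,0,0,0.45],
    [-0.45,0,0,0,0.45],
    [-0.5,0,0,0,0.45],
    [-0.55,0,0,0,0.45],
    [-0.6,0,0,0,0.45],
  ],
)

```text
clock: 38.3
eef_pos: [0.5348, 0.1344, 0.0323]
tool_rot: [-179.5, -1.0, 167.9]
contact_force: [-10.3, 2.0, 12.0]
gripper_width: 0.52
```

Emit:
servo_tool(
  motion=[
    [-0.03,0,0,0,0.45],
    [-0.06,0,0,0,0.45],
    [-0.09,0,0,0,0.45],
    [-0.12,0,0,0,0.45],
    [-0.15,0,0,0,0.45],
    [-0.18,0,0,0,0.45],
    [-0.21,0,0,0,0.45],
    [-0.24,0,0,0,0.45],
  ],
)

```text
clock: 39.1
eef_pos: [0.543, 0.1327, 0.0322]
tool_rot: [-179.4, -1.2, 167.9]
contact_force: [-8.6, 2.0, 9.1]
gripper_width: 0.526
```

```bash
python3 -c "
from h import *
s=status.sense(); print(instand(s['eef_pos']*1000),s['contact_force'],s['tool_rot'])
look('n7',['new_tile'])"
```

```text
[-87.01   0.5 ] [-8.60900726  2.04782797  9.11553406] [-179.44126918   -1.21810964  167.86527509]
clock 39.1 tcp [543.  132.7  32.2] [-179.44   -1.22  167.87] cam [477.  149.1 202.7] [-13.56   0.6   77.89]
new_tile 0.98 [319. 277.] [532.1 135.2  74.5  56.8 -12.4]
```

Emit:
servo_tool(
  motion=[
    [-0.03,0,-0.01,0,0.45],
    [-0.06,0,-0.01,0,0.45],
    [-0.09,0,-0.01,0,0.45],
    [-0.12,0,-0.01,0,0.45],
    [-0.15,0,-0.01,0,0.45],
    [-0.18,0,-0.01,0,0.45],
  ],
)

```text
clock: 39.8
eef_pos: [0.5495, 0.1313, 0.0323]
tool_rot: [-179.4, -1.3, 167.9]
contact_force: [-6.8, 1.9, 6.0]
gripper_width: 0.52
```

Emit:
servo_tool(
  motion=[
    [-0.02,0,0,0,0.45],
    [-0.04,0,0,0,0.45],
    [-0.06,0,0,0,0.45],
    [-0.08,0,0,0,0.45],
    [-0.1,0,0,0,0.45],
  ],
)

```text
clock: 40.3
eef_pos: [0.5525, 0.1307, 0.0323]
tool_rot: [-179.4, -1.5, 167.8]
contact_force: [-7.2, 1.1, 7.6]
gripper_width: 0.52
```

```bash
python3 -c "
from h import *
s=status.sense(); print(instand(s['eef_pos']*1000),s['contact_force'],s['tool_rot'])
look('n8',['new_tile'])"
```

```text
[-77.33   0.5 ] [-7.19691208  1.05788191  7.5711987 ] [-179.41724012   -1.48744228  167.84670522]
clock 40.3 tcp [552.5 130.7  32.3] [-179.42   -1.49  167.85] cam [487.3 147.  203.1] [-13.3    0.62  77.87]
new_tile 0.77 [318. 278.] [541.2 133.3  74.7  57.4 -12.1]
```

Emit:
servo_tool(
  motion=[
    [-0.02,0,0,0,0.45],
    [-0.04,0,0,0,0.45],
    [-0.06,0,0,0,0.45],
    [-0.08,0,0,0,0.45],
    [-0.1,0,0,0,0.45],
    [-0.1,0,0,0,0.45],
  ],
)

```text
clock: 41.0
eef_pos: [0.5544, 0.1304, 0.0322]
tool_rot: [-179.4, -1.8, 167.8]
contact_force: [-11.6, 3.8, 11.7]
gripper_width: 0.521
```

```bash
python3 -c "
from h import *
s=status.sense(); print(instand(s['eef_pos']*1000),s['contact_force'],s['tool_rot'])
look('n9',['new_tile'])"
```

```text
[-75.43   0.57] [-11.57527648   3.77959031  11.7127487 ] [-179.38602647   -1.82290067  167.82562835]
clock 41.0 tcp [554.4 130.4  32.2] [-179.39   -1.82  167.83] cam [490.2 146.6 203.4] [-12.96   0.66  77.85]
new_tile 0.85 [321. 276.] [543.1 132.8  75.   57.  -12.2]
```

Emit:
servo_tool(
  motion=[
    [-0.03,0,-0.01,0,0.45],
    [-0.06,0,-0.01,0,0.45],
    [-0.09,0,-0.01,0,0.45],
    [-0.12,0,-0.01,0,0.45],
    [-0.14,0,-0.01,0,0.45],
    [-0.14,0,-0.01,0,0.45],
    [-0.14,0,-0.01,0,0.45],
    [-0.14,0,-0.01,0,0.45],
    [-0.14,0,-0.01,0,0.45],
    [-0.14,0,-0.01,0,0.45],
  ],
)

```text
clock: 42.1
eef_pos: [0.5555, 0.1301, 0.0319]
tool_rot: [-179.3, -2.5, 167.8]
contact_force: [-15.8, 3.4, 12.8]
gripper_width: 0.521
```

```bash
python3 -c "
from h import *
s=status.sense(); print(instand(s['eef_pos']*1000),s['contact_force'],s['tool_rot'])
look('n10',['new_tile'])"
```

```text
[-74.3    0.52] [-15.81773998   3.37440148  12.80390049] [-179.31782646   -2.46803583  167.78577305]
clock 42.1 tcp [555.5 130.1  31.9] [-179.32   -2.47  167.79] cam [493.2 146.1 203.8] [-12.32   0.72  77.82]
new_tile 0.69 [319. 274.] [543.  132.7  75.8  57.  -12.3]
```

Emit:
servo_tool(
  motion=[
    [-0.04,0,0,0,0.45],
    [-0.03,0,0,0,0.45],
    [-0.03,0,0,0,0.64],
    [0,0,0,0,0.64],
    [0,0,0,0,0.64],
    [0,0,-0.5,0,0.64],
    [0,0,-1.5,0,0.64],
    [0,0,-2.6,0,0.64],
    [0,0,-3.7,0,0.64],
    [0,0,-4.8,0,0.64],
    [0,0,-4.8,0,0.64],
  ],
)

```text
clock: 43.3
eef_pos: [0.5684, 0.1309, 0.2323]
tool_rot: [-179.6, -1.7, 167.8]
contact_force: [0.9, 0.4, 0.8]
gripper_width: 0.637
```

```bash
python3 -c "
from h import *
im,k=look('n11',['new_tile'])
go(*st(72),225,180+SY)"
```

```text
clock 43.3 tcp [568.4 130.9 232.3] [-179.59   -1.67  167.79] cam [503.6 146.7 403.3] [-13.12   0.45  77.81]
new_tile 0.9 [314. 209.] [567.6 127.3 128.5  53.4 -12.7]
new_tile 0.66 [314. 307.] [653.4 106.8  73.3  67.8  78. ]
shift [-3.423 -0.069 -0.131] turn -0.1206556292890184 q6 -70.2 clock 43.4
```

Emit:
servo_tool(
  motion=[
    [-1,0,0,0,0.64],
    [-2.2,-0.05,-0.1,0,0.64],
    [-3.4,-0.07,-0.1,0,0.64],
    [-3.4,-0.07,-0.1,0,0.64],
    [-3.4,-0.07,-0.1,0,0.64],
    [-3.4,-0.07,-0.1,0,0.64],
    [-3.4,-0.07,-0.1,0,0.64],
  ],
)

```text
clock: 44.1
eef_pos: [0.6964, 0.0995, 0.2239]
tool_rot: [-179.4, -2.3, 167.8]
contact_force: [-0.5, -0.4, -0.0]
gripper_width: 0.64
```

```bash
python3 -c "
from h import *
k=cams.calibration('wrist'); im=cams.capture('wrist'); cv2.imwrite('pics/d3.png',im)
r=dial_fine(im,k,(627.5,114)); cv2.imwrite('pics/r3.png',r)
# brass / tile junction: rectified strips for d1 (master) and d3 not comparable; report brass pixels
for n in('d1','d2','d3'):
  h=cv2.cvtColor(cv2.imread(f'pics/{n}.png'),cv2.COLOR_BGR2HSV); b=((h[...,0]>12)&(h[...,0]<32)&(h[...,1]>150)&(h[...,2]>90)); b[:, :280]=0; b[:,360:]=0; b[:155]=0; b[200:]=0
  Y,X=np.where(b); print(n,len(X),X.min() if len(X) else 0,X.max() if len(X) else 0,Y.min() if len(X) else 0,Y.max() if len(X) else 0)
s=status.sense();print(s['eef_pos'],s['tool_rot'],s['clock'])
look('t3',['master','odd_tile','new_tile'],c='top')
look('s3',['master','new_tile','odd_tile'],c='scene')
"
```

```text
hub [304. 299.] red [286.  76.] n 1951 1882 needle 57.22 tipdir 57.22 red(hub) 85.38 red(300) 86.39
d1 0 0 0 0 0
d2 0 0 0 0 0
d3 2 347 348 177 177
[0.69654241 0.09948722 0.22441408] [-179.39080332   -2.23615243  167.81779588] 44.15
clock 44.15 tcp [696.5  99.5 224.4] [-179.39   -2.24  167.82] cam [ 436.5  109.9 1319.7] [  2.8   -1.5  -88.99]
master 0.84 [397. 217.] [ 550.9 -121.9  152.4   54.2    2.4]
master 0.69 [277. 303.] [328.4 172.3 110.   51.   40.2]
master 0.68 [488. 345.] [ 225.2 -369.   152.    53.   -81. ]
master 0.62 [422. 312.] [ 309.5 -196.2  152.    54.9   89.4]
odd_tile 0.6 [432. 211.] [ 559.1 -223.1  149.5   51.2    2.4]
odd_tile 0.42 [153. 262.] [422.4 520.9 125.   80.9 -88.9]
clock 44.35 tcp [697.1  99.3 224.6] [-179.4    -2.21  167.81] cam [1436.1  413.5  867.5] [ 51.65  -0.9  109.74]
master 0.78 [240. 193.] [ 322.4 -230.    71.5   51.4   84.4]
master 0.72 [368. 218.] [324.8 163.3 157.9  56.6  39.2]
master 0.66 [241. 247.] [ 558.2 -115.6  153.1   52.9    3.4]
master 0.6 [365. 309.] [652.1 238.5 103.8  71.2 -32.3]
master 0.57 [216. 167.] [ 241.8 -360.4  150.2   60.6  -81.6]
new_tile 0.62 [333. 265.] [556.6 118.8 154.5  53.2 -11.3]
odd_tile 0.85 [205. 240.] [ 565.1 -216.6  157.8   57.9    2.6]
```

```bash
python3 -c "
from h import *
print(sign_off())"
```

```text
the job is handed in; nothing more can be done
None
```

The job is done and handed in at about 44 s, under the 72 s limit. The verdict is not reported, so what follows is from my own checks.

- **Master:** I slid the dark master from the mat in flat, pressed it against the brass stop at about 16 N, and let go. I then turned the bezel 57.7° until the red mark stood under the needle. The check read 86.1° for the mark and 85.2–86.2° for the needle.
- **Master returned:** It lies flat on the mat at about (551, -122) mm, within about 3 mm of where it started.
- **New tile:** I slid the white tile in, pressed it home at about 16 N, and left it there with the bezel untouched. The needle reads 57.2°, about 28–29° anticlockwise of zero, against 28.6° (0.50 rad) expected. It stopped at the same place as the master, to within about 0.5 mm.
- **Bystanders:** The teal tile has not moved beyond measuring error. I did not re-measure the other things on the counter.

**What went wrong or was not checked:**
- The first grasp of the white tile failed. A finger came down on its bevel at about 13 N, and I re-measured and gripped it again. The tile did not visibly move.
- The needle-tip detector was once plainly wrong, so I read the needle from the picture instead.
- Under pressing, the tool tilted by up to 2.5°.
- I did not check the contact with the stop by touch again after the final release.
- The picture limit meant the last checks were numerical only.

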